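Couple the filter cartridge to the gas outlet

TASK

Couple the filter cartridge to the bench gas outlet. Turn the coupler's knurled sleeve clockwise (seen from above) until its hidden lock gives, pull it down until the ratchet pawl holds it fully back and let go of it, then push the cartridge's brass plug fully home in the open coupler and let go. Finally lift the pawl's red tail so that the sleeve springs all the way up and locks the plug, let the pawl drop back, and leave the other things on the bench as they stand.

Things in the scene. Friction and masses are not known exactly. Their poses are not given: they have to be found in the camera images.
- outlet: Gas outlet fixed to the worktop: aluminium foot 110 (x) x 104 (y) x 12 mm with an upright coupler on it (axis = this z axis, round, up to 120 mm). Origin under the foot's middle. The red pawl tail points to its -x, a supply stub to +x. Pawl and bracket (29 mm wide, 71 mm high) stand in front at -x: take the sleeve with the fingers at its +y and -y sides, give or take 40 degrees.
- mouth (a point): Centre of the coupler's open mouth, on the outlet's axis, 120 mm above the worktop; bore 32 mm in diameter and 32 mm deep.
- seat (a point): Centre of the bore's floor, 88 mm above the worktop: the plug's tip lies here when it is fully home.
- sleeve_grip (a point): Middle of the knurled steel sleeve (58 mm in diameter, 44 mm high; this point 94 mm up when forward); moves with it. A pin hidden inside stops the pull after 1 to 2 mm unless the notch lines up: turn the sleeve clockwise seen from above by 15 to 55 degrees from the start, unknown, until it gives (within 5 degrees; beyond, it blocks again). The reading does not turn with it.
- sleeve (a joint): Pull of the sleeve in m: 0 = forward (up), grows downwards, stop 0.016. Spring 6 N forward, 10 N back, each tooth some 5 N more; blocked by the pin it stops below 0.0025, in the notch it goes on. The pawl's first tooth holds at 0.007 (jaws still block the bore), the second at about 0.0135 = fully back, bore clear: pull past 0.0145 to catch it. The sleeve keeps its turn when let go.
- tail (a point): Middle of the pawl's red tail: bar 36 mm long along the outlet's x, 16 wide, 14 high; 100 mm from the coupler's axis on its -x side, 64 mm above the worktop at rest, moves with the pawl. Pivot at the same height, 66 mm from here towards the coupler. Lift it here by 15 to 22 mm (1 to 6 N) to free the teeth; let go, it springs back.
- pawl (a joint): Pawl angle in rad: 0 = resting in the teeth, grows as the tail is lifted, stop at 0.45; the teeth are free from about 0.2.
- filter_mid (a point): Middle of the filter cartridge's white body (44 mm in diameter, 88 mm long, two blue bands), 80 mm above the tip of its plug. The cartridge is loose, 136 mm long, 0.11 to 0.22 kg, and stands upright in the parking block. z points from the plug to the blue top.
- filter_tip (a point): Centre of the lower end of the cartridge's brass plug: 30 mm in diameter, 36 mm long, grooved, tip chamfered to 23 mm; the white body's shoulder is 36 mm above this point. A seal in the bore resists the last 12 mm with about 8 N and does not push back: press to 15 to 20 N until it stops. Home = within 2 mm of the seat's height; short of it the jaws cannot close.
- park: Grey plastic parking block 78 x 78 x 34 mm fixed to the worktop, origin under its centre, with a hole 34 mm wide and 28 mm deep in which the cartridge's plug stands at the start.
- timer: Small white timer, 58 x 58 x 20 mm, bystander, origin at the centre of its underside.
- jar_1: Jar with a white lid, 52 x 52 x 72 mm, bystander at the back, origin at the centre of its underside.
- die_2: Grey sealing die plate with eight round nests, 98 x 62 x 22 mm, bystander, origin at the centre of its underside.
Mind the look-alikes: they are no part of the job. There is more than one size of the part that bears filter_mid; the job needs the largest.

How it is judged:
On the way, in this order (a step that is already met when the one before it is completed fails the run):
1. the sleeve is held fully back by the pawl, untouched by the gripper (value of joint sleeve above 0.0115 m and contact force between the fingers and outlet below 0.5 N), for 0.2 s.
2. the plug is fully home while the sleeve is held back (value of joint sleeve above 0.0115 m and horizontal distance between filter_tip and seat below 0.003 m and z of filter_tip in the frame of outlet below 0.0903 m), for 0.2 s.
3. the pawl is lifted and the sleeve springs up over the plug (value of joint sleeve below 0.002 m and horizontal distance between filter_tip and seat below 0.003 m and z of filter_tip in the frame of outlet below 0.0906 m), for 0.2 s.
At the end, for the whole second after the job is handed in: The cartridge stands upright in the coupler at rest (within 7 degrees), its plug tip on the axis within 3 mm and within 2.6 mm of the seat; the sleeve is fully forward (within 2 mm), the pawl has dropped back (within 0.05 rad) (all of step 3 and value of joint pawl below 0.05 rad and angle between filter_tip's own z axis and vertical below 0.12 rad and linear speed of filter below 0.02 m/s); the robot touches nothing.
It fails at once if a bystander is moved by more than 20 mm (distance of any of jar_1, timer, die_2 from where it was at the start of the episode above 0.02 m).
It also fails if it takes over 67 s, if anything falls off the work surface, if the arm or the gripper's body presses on something with over 40 N, if the wrist force passes 120 N, or if a joint passes its speed limit or range.

ROBOT

A 6-joint arm with a two-finger parallel gripper is mounted at the origin on a cart in front of the work surface, level with it; the furniture and walls round the work are solid. World frame = base frame: x ahead of the robot, y to its left, z up, the work surface at z = 0. Lengths are in m, angles in rad, forces in N, time in s.
With the tool pointing down it reaches from about 0.225 to 0.725 m from the base axis. Payload 3.1 kg.
Tool frame: the origin (TCP) lies midway between the tips of the shut fingers; the grasp point (between the pads) lies 19 mm behind it; y points along the fingers, x is the direction in which the jaws open and shut, and the axes are right-handed (so a half turn about y gives the same grasp; the last joint's range is limited). The gripper opens to 85 mm and grips with 20 to 120 N. Pads are 22 mm wide; open, the fingers measure 114 mm over their backs; the gripper's body (76 mm by 85 mm) begins 54 mm behind the grasp point. The pads swing forward as they close: fully open they stand 13 mm farther back than shut.
Start: joints at [1.172, 0.048, 0.099, 1.622, 0, 1.443], TCP at [0.14, 0.506, 0.206] pointing down, gripper open.
Joint ranges: [-2.91, 2.91], [-0.99, 1.94], [-1.21, 1.42], [-2.12, 2.29], [-1.49, 1.47], [-3.14, 3.14]. Speed limits (rad/s): [2.79, 2.79, 3.14, 3.14, 3.14, 3.14].

INTERFACE

Orientations are given as a rotation vector (axis times angle).
In Python, from plant import telemetry, viewer, job gives the robot as it stands.
- The arm moves only by the tool servo_tool, never from a script. Its argument "moves" is a list of rows, each a list of 7 numbers: the shift along the tool's x, y, z normalised to -1 to 1, where 1 is 0.025 m, then the turn, a rotation vector about the tool's x, y, z normalised to -1 to 1, where 1 is 5 degrees, then the opening, from 0 (shut) to 1 (fully open). A call has 1 to 20 rows; each row shifts and turns the pose as measured when the row begins, along the tool's axes as they then stand; what a row does not reach is not made up. A row lasts 1/8 s, in which the tool goes at most 62.5 mm and 10.7 degrees, less where a joint would pass 70% of its speed; a pose out of reach is approached as far as the arm can. A call with a number of a shift or a turn outside -1 to 1 is refused whole. A call with a gripper value outside its range is refused whole. The fingers move at their own pace and stop on an object; "grip_force" is the grip in N (left out, the last holds). Time passes only in rows, so rows that do not move let the fingers close. It gives the time, the measured TCP pose, the force and the opening at its end, in the units of the state.
- telemetry.get_obs(): the state, without advancing time (a new reading comes with each control period).
- viewer.camera(name): name is "scene" or "side" or "wrist"; returns the picture (480x640x3 uint8, red, green, blue); there is no depth.
- viewer.camera_model(name): a dict with "fx", "fy", "cx", "cy" (pixels), "rvec" (rotation vector, rad) and "tvec" (3), from world to camera coordinates, as OpenCV has them; the wrist camera has in their place "tool_from_camera" (4x4, takes a point from camera to tool coordinates, whose origin is the TCP and whose axes are the tool frame's). Camera axes: x right, y down, z forward; pixel columns grow to the right and rows downward; lengths in m; the calibration is good to about 2 mm. The wrist camera is an equidistant fisheye: a pixel r from the principal point sees the ray r / f radians off the axis. A picture is of the moment at which its call begins: read the wrist's pose just before it. camera_model takes no time and is no camera call.
- job.job_done(): hands the job in, once; it reports no verdict.
The state is a dict: "time": time; "joint_pos": joint angles; "joint_vel": joint speeds; "joint_efforts": joint torques, N m; "position": TCP position; "tool_rot": TCP orientation; "wrist_force": force on the tool from outside, world axes, zero at the start; "ft_torque": the same for the moment, N m; "grip_width": finger opening in m.
Only numpy, scipy, OpenCV 4.12 (cv2) and the standard library are available. Lean on these libraries where they do the work, as an engineer would, in place of code of your own. Each camera call takes 0.05 s, during which the arm holds its last target.

## Working session

There is one attempt and no reset: what is moved stays moved. The work goes in short steps, Python scripts to look and compute and a tool call to move; the robot and the scene stay as the last step left them, time stands still between calls to the robot, and variables do not carry over. Pictures are saved under pics/ and viewed, and the job is handed in when it is done.

Besides the shell and the picture viewer there is one more tool, called by a JSON object that holds its "api" and its "payload", one argument or row to a line. servo_tool: Moves the arm, as the interface text tells. Its arguments: {"type":"object","properties":{"moves":{"type":"array"},"grip_force":{"type":"number"}},"required":["moves"]}

```bash
ls; mkdir -p pics; python3 - <<'E'
from plant import telemetry, viewer, job
import cv2
o=telemetry.get_obs(); print(o)
for n in ["scene","side","wrist"]:
    im=viewer.camera(n); cv2.imwrite(f"pics/{n}0.png",im[:,:,::-1]); print(n,viewer.camera_model(n))
E
```

```text
pics
{'time': 0.0, 'joint_pos': array([ 1.17221246e+00,  4.87490899e-02,  9.75673111e-02,  1.62200051e+00,
       -2.38541059e-05,  1.44299589e+00]), 'joint_vel': array([-7.03969080e-04, -8.69953785e-04, -5.02851549e-04, -5.63928172e-04,
        8.41781070e-05,  1.25602491e-03]), 'joint_efforts': array([-1.51055401e-04, -3.38785529e+01,  3.20013535e+01,  2.05651566e-02,
       -1.89079460e-04,  1.71659476e-06]), 'position': array([0.14018374, 0.50523048, 0.2049028 ]), 'tool_rot': array([-1.32645344, -1.00591136,  1.00933465]), 'wrist_force': array([ 0.40751768, -0.05295577,  0.13502298]), 'ft_torque': array([ 0.00085281, -0.04813837, -0.01432037]), 'grip_width': 0.08551719341327556}
scene {'fx': 461.22015050485726, 'fy': 461.22015050485726, 'cx': 313.09236413362885, 'cy': 239.0156635379786, 'rvec': array([ 0.79009776, -2.64829422,  1.04101522]), 'tvec': array([0.49944025, 0.28033708, 0.73833014])}
side {'fx': 464.6025261947343, 'fy': 464.6025261947343, 'cx': 318.92277066943404, 'cy': 241.39811908075978, 'rvec': array([ 2.21399405, -0.6457614 ,  0.2882963 ]), 'tvec': array([-0.48080779,  0.28832234,  0.67182958])}
wrist {'fx': 371.64829954431775, 'fy': 371.64829954431775, 'cx': 318.04650690775037, 'cy': 237.22670692880266, 'tool_from_camera': array([[ 9.99999302e-01,  4.30669202e-04, -1.10019714e-03,
        -1.04952554e-03],
       [ 1.17666942e-03, -2.79028486e-01,  9.60282104e-01,
        -1.68360057e-01],
       [ 1.06577585e-04, -9.60282728e-01, -2.79028798e-01,
         7.02672844e-02],
       [ 0.00000000e+00,  0.00000000e+00,  0.00000000e+00,
         1.00000000e+00]])}
```

View pics/scene0.png

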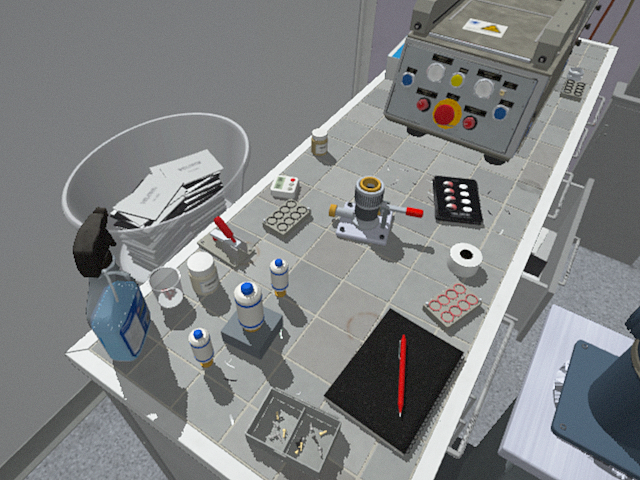

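View pics/side0.png

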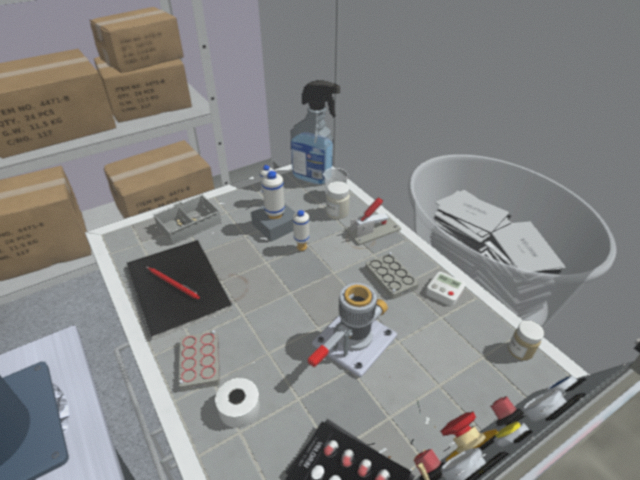

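View pics/wrist0.png

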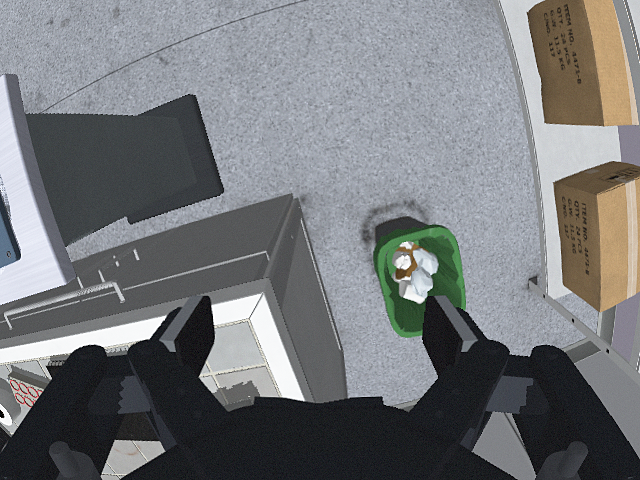

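Three look-alikes stand in scene: white/blue bottles at (248,305) standing in the grey block, (280,278) and (201,347) free on the bench. The one in the block is the largest and fits the description. I'll confirm this in enlarged crops, which I'll also use for measuring.

```bash
cat > h.py <<'E'
import numpy as np, cv2
from scipy.optimize import least_squares
from scipy.spatial.transform import Rotation as R
from plant import telemetry, viewer, job
CM={n:viewer.camera_model(n) for n in ["scene","side","wrist"]}
def K(m): return np.array([[m["fx"],0,m["cx"]],[0,m["fy"],m["cy"]],[0,0,1.]])
def proj(n,P):
    m=CM[n]; return cv2.projectPoints(np.atleast_2d(np.asarray(P,float)),m["rvec"],m["tvec"],K(m),None)[0][:,0]
def ray(n,uv):
    m=CM[n]; Rm=R.from_rotvec(m["rvec"]).as_matrix(); c=-Rm.T@m["tvec"]
    d=Rm.T@np.linalg.inv(K(m))@np.array([uv[0],uv[1],1.]); return c,d/np.linalg.norm(d)
def onz(n,uv,z):
    c,d=ray(n,uv); return c+d*(z-c[2])/d[2]
def wproj(o,P):
    m=CM["wrist"]; T=np.eye(4);T[:3,:3]=R.from_rotvec(o["tool_rot"]).as_matrix();T[:3,3]=o["position"]
    Q=np.linalg.inv(T@m["tool_from_camera"])@np.c_[np.atleast_2d(P),np.ones(len(np.atleast_2d(P)))].T
    Q=Q[:3].T; th=np.arctan2(np.hypot(Q[:,0],Q[:,1]),Q[:,2]); ph=np.arctan2(Q[:,1],Q[:,0])
    return np.c_[m["cx"]+m["fx"]*th*np.cos(ph),m["cy"]+m["fx"]*th*np.sin(ph)]
def crop(src,dst,x,y,w,h,s):
    im=cv2.imread(src)[y:y+h,x:x+w]; cv2.imwrite(dst,cv2.resize(im,None,fx=s,fy=s,interpolation=cv2.INTER_CUBIC))
E
python3 - <<'E'
from h import *
crop("pics/scene0.png","pics/c1.png",310,160,130,100,6)
crop("pics/scene0.png","pics/c2.png",180,250,130,120,5)
crop("pics/side0.png","pics/c3.png",290,270,130,110,6)
crop("pics/side0.png","pics/c4.png",230,150,130,110,6)
o=telemetry.get_obs();print(R.from_rotvec(o["tool_rot"]).as_matrix().round(3))
for n in["scene","side"]:print(n,ray(n,(320,240))[0])
E
```

```text
[[ 0.268 -0.001 -0.964]
 [ 0.964 -0.002  0.268]
 [-0.002 -1.     0.   ]]
scene [0.27253478 0.52465205 0.72361996]
side [ 0.23843324 -0.52583043  0.65750501]
```

View pics/c1.png

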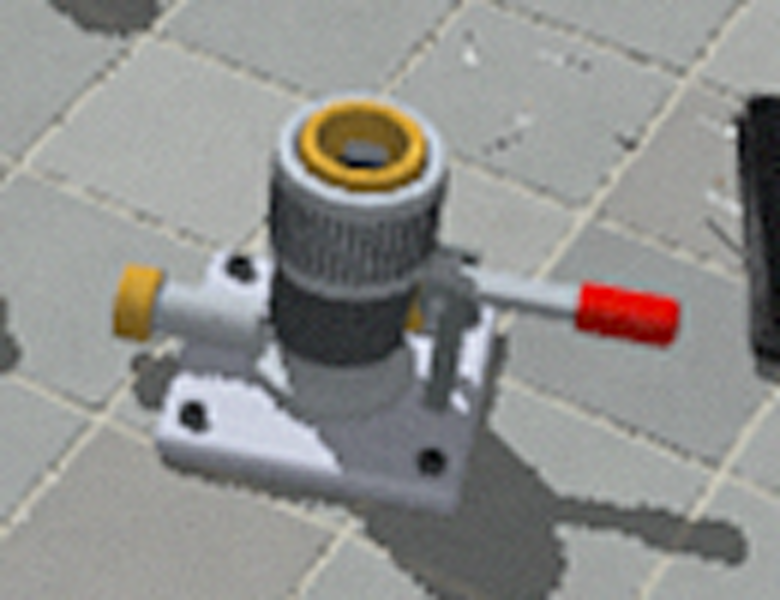

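View pics/c2.png

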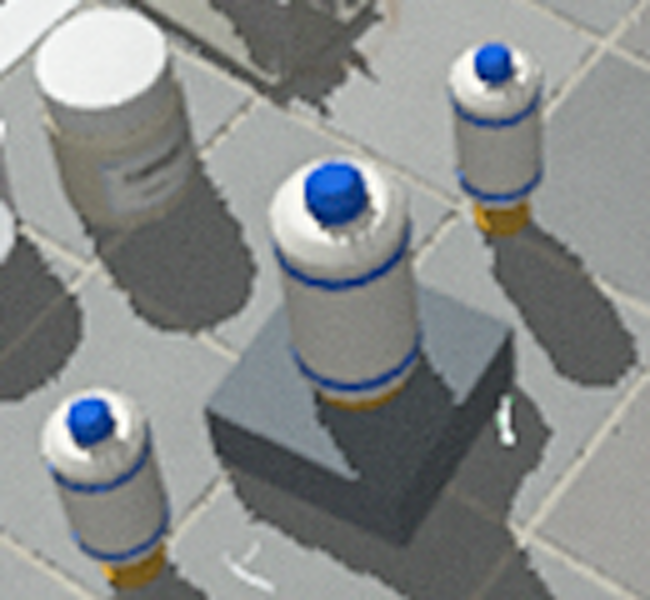

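View pics/c3.png

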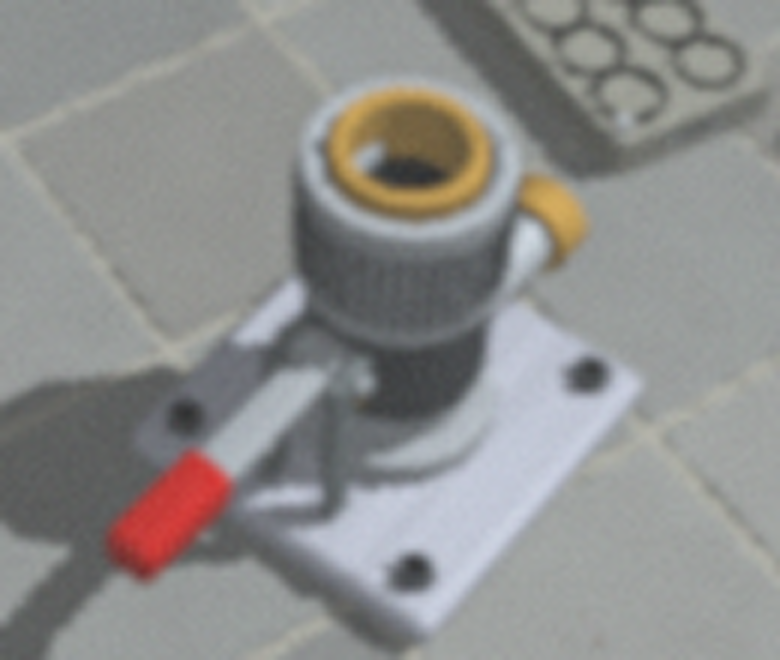

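View pics/c4.png

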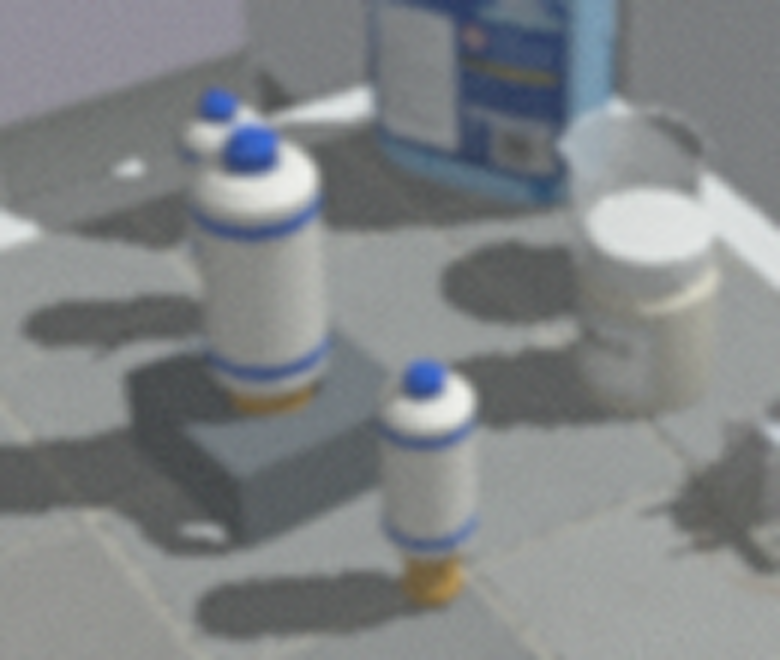

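Confirmed: in the crop, the block cartridge is clearly fatter and taller than the two loose ones. I'll triangulate it next.

```bash
python3 - <<'E'
from h import *
def tri(a,b):
    A=[];y=[]
    c1,d1=ray("scene",a);c2,d2=ray("side",b)
    t=np.linalg.lstsq(np.c_[d1,-d2],c2-c1,rcond=None)[0]; p,q=c1+t[0]*d1,c2+t[1]*d2
    return (p+q)/2,np.linalg.norm(p-q)
print("mouth",tri((370.2,183.8),(358.1,294.9)), onz("scene",(370.2,183.8),.12),onz("side",(358.1,294.9),.12))
print("tail",tri((414.2,212.1),(317.9,355.4)),onz("scene",(414.2,212.1),.064),onz("side",(317.9,355.4),.064))
# cart: lower band bottom/upper band: body axis midpoints of silhouette
for nm,a,b in [("cap",(335,190),(252,148)),("body upper band",(343,255),(257,212)),("lowerband",(357,360),(268,350))]:
    print(nm,tri((a[0]/5+179.6,a[1]/5+249.6),(b[0]/6+229.6,b[1]/6+149.6)))
# foot corners
for nm,uv in [("scene",(155,450)),("scene",(455,510)),("scene",(495,320)) ]: print(onz(nm,(uv[0]/6+309.6,uv[1]/6+159.6),.006))
for uv in [(425,632),(645,380),(140,440)]: print("side",onz("side",(uv[0]/6+289.6,uv[1]/6+269.6),.012))
# park top corners
for uv in [(207,410),(405,545),(513,333)]: print("park sc",onz("scene",(uv[0]/5+179.6,uv[1]/5+249.6),.034))
for n,uv,nm in [("scene",(466,258),"tape"),("scene",(288,217),"die"),("scene",(285,184),"timer"),("scene",(319,141),"jar"),("scene",(458,200),"black"),("scene",(452,305),"die red"),("scene",(228,240),"stapler"),("scene",(280,292),"smallbottle"),("scene",(203,364),"small2"),("scene",(205,290),"jar0")]:print(nm,onz(n,uv,.01).round(3))
E
```

```text
mouth (array([ 0.5518632 , -0.14260722,  0.11624786]), np.float64(0.0004724356584606315)) [ 0.54988013 -0.13835038  0.12      ] [ 0.54996091 -0.14519963  0.12      ]
tail (array([ 0.45832554, -0.17224743,  0.06366301]), np.float64(0.0006464454308656467)) [ 0.45789601 -0.17176574  0.064     ] [ 0.4585447  -0.17240311  0.064     ]
cap (array([0.58772667, 0.20888915, 0.13444211]), np.float64(0.000553384967317014))
body upper band (array([0.58715384, 0.21172791, 0.10527437]), np.float64(0.004499511809880338))
lowerband (array([0.58711733, 0.21265357, 0.04436855]), np.float64(0.004995638896041304))
[ 0.58584419 -0.07479736  0.006     ]
[ 0.48370572 -0.10860105  0.006     ]
[ 0.51442314 -0.20271439  0.006     ]
side [ 0.51506978 -0.20889573  0.012     ]
side [ 0.61725463 -0.17606899  0.012     ]
side [ 0.48411909 -0.11581691  0.012     ]
park sc [0.61944165 0.25249273 0.034     ]
park sc [0.53245411 0.25574103 0.034     ]
park sc [0.55035438 0.16962062 0.034     ]
tape [ 0.328 -0.164  0.01 ]
die [ 0.698 -0.059  0.01 ]
timer [ 0.767 -0.146  0.01 ]
jar [ 0.792 -0.335  0.01 ]
black [ 0.406 -0.322  0.01 ]
die red [ 0.31  -0.038  0.01 ]
stapler [0.763 0.067 0.01 ]
smallbottle [0.595 0.115 0.01 ]
small2 [0.616 0.307 0.01 ]
jar0 [0.716 0.19  0.01 ]
```

{"api": "servo_tool", "payload": {
  "moves": [
    [-0.9,-0.2,-1,0,0,0,1],
    [-0.9,-0.2,-1,0,0,0,1],
    [-0.9,0,-1,0,0,0,1],
    [-0.9,0,-1,0,0,0,1],
    [-0.9,0,-1,0,0,0,1],
    [-0.9,0,-1,0,0,0,1],
    [-0.9,0,-1,0,0,0,1],
    [-0.9,0,-1,0,0,0,1],
    [-0.9,0,-1,0,0,0,1],
    [-0.9,0,-1,0,0,0,1],
    [-0.9,0,-1,0,0,0,1],
    [-0.9,0,-1,0,0,0,1],
    [-0.9,0,-1,0,0,0,1],
    [-0.9,0,-1,0,0,0,1],
    [-0.9,0,-1,0,0,0,1],
    [-0.9,0,-1,0,0,0,1]
  ]
}}

```text
time: 2.15
position: [0.4353, 0.0375, 0.2105]
tool_rot: [-1.324, -1.004, 1.019]
wrist_force: [-0.0, 0.7, 0.0]
grip_width: 0.0852
```

```bash
cat >> h.py <<'E'
def plan(tgt,yaw_deg,N=None):
    o=telemetry.get_obs(); p=o["position"]; M=R.from_rotvec(o["tool_rot"]); x=M.as_matrix()[:,0]
    y0=np.degrees(np.arctan2(x[1],x[0])); dy=-(yaw_deg-y0) ; dy=(dy+180)%360-180
    d=np.array(tgt)-p; 
    if N is None: N=int(max(np.ceil(abs(dy)/5),np.ceil(np.abs(d).max()/.024),1))
    for k in range(N):
        # yaw-only frame, tool y straight down
        yy=np.radians(y0-dy*k/N); X=np.array([np.cos(yy),np.sin(yy),0]);Y=np.array([0,0,-1.]);Z=np.cross(X,Y)
        s=d/N/.025
        print([round(float(v),2) for v in (X@s,Y@s,Z@s)]+[0,round(dy/N/5,2),0])
    print("pos",p.round(4),"yaw",round(y0,1),"tilt",M.as_matrix()[:,1].round(4),"t",o["time"],"F",o["wrist_force"].round(1),"T",o["ft_torque"].round(2),"w",round(o["grip_width"],4),"q",o["joint_pos"].round(2))
E
python3 - <<'E'
from h import *
plan((.551,-.1425,.21),137)
E
```

```text
[-0.44, 0.0, -0.49, 0, np.float64(-0.96), 0]
[-0.48, 0.0, -0.45, 0, np.float64(-0.96), 0]
[-0.52, 0.0, -0.41, 0, np.float64(-0.96), 0]
[-0.55, 0.0, -0.36, 0, np.float64(-0.96), 0]
[-0.58, 0.0, -0.32, 0, np.float64(-0.96), 0]
[-0.6, 0.0, -0.27, 0, np.float64(-0.96), 0]
[-0.62, 0.0, -0.22, 0, np.float64(-0.96), 0]
[-0.64, 0.0, -0.16, 0, np.float64(-0.96), 0]
[-0.65, 0.0, -0.11, 0, np.float64(-0.96), 0]
[-0.66, 0.0, -0.06, 0, np.float64(-0.96), 0]
[-0.66, 0.0, -0.0, 0, np.float64(-0.96), 0]
[-0.66, 0.0, 0.05, 0, np.float64(-0.96), 0]
[-0.65, 0.0, 0.11, 0, np.float64(-0.96), 0]
pos [0.4353 0.0375 0.2105] yaw 74.8 tilt [-0.0064 -0.0065 -1.    ] t 2.15 F [-0.   0.7  0. ] T [ 0.04 -0.05 -0.01] w 0.0852 q [-0.06 -0.17 -0.1   1.65 -0.01  0.2 ]
```

{"api": "servo_tool", "payload": {
  "moves": [
    [-0.44,0,-0.49,0,-0.96,0,1],
    [-0.48,0,-0.45,0,-0.96,0,1],
    [-0.52,0,-0.41,0,-0.96,0,1],
    [-0.55,0,-0.36,0,-0.96,0,1],
    [-0.58,0,-0.32,0,-0.96,0,1],
    [-0.6,0,-0.27,0,-0.96,0,1],
    [-0.62,0,-0.22,0,-0.96,0,1],
    [-0.64,0,-0.16,0,-0.96,0,1],
    [-0.65,0,-0.11,0,-0.96,0,1],
    [-0.66,0,-0.06,0,-0.96,0,1],
    [-0.66,0,0,0,-0.96,0,1],
    [-0.66,0,0.05,0,-0.96,0,1],
    [-0.65,0,0.11,0,-0.96,0,1],
    [0,0,0,0,0,0,1]
  ]
}}

```text
time: 3.9
position: [0.5548, -0.1486, 0.2021]
tool_rot: [-0.656, -1.79, 1.808]
wrist_force: [-0.5, 0.0, -0.6]
grip_width: 0.0856
```

```bash
python3 - <<'E'
from h import *
plan((.551,-.1425,.21),137)
o=telemetry.get_obs();im=viewer.camera("wrist");cv2.imwrite("pics/w1.png",im[:,:,::-1])
print(wproj(o,[(.551,-.1425,.12),(.551,-.1425,.0),(.458,-.172,.064)]).round(1))
E
```

```text
[0.27, -0.32, -0.09, 0, np.float64(0.39), 0]
pos [ 0.5548 -0.1486  0.2021] yaw 139.0 tilt [-0.0201 -0.0025 -0.9998] t 3.9 F [-0.5  0.  -0.6] T [ 0.04  0.01 -0.01] w 0.0856 q [-0.37  0.2   0.26  1.65 -0.01 -1.23]
[[327.7 240.6]
 [323.4 208.5]
 [387.  124.8]]
```

View pics/w1.png

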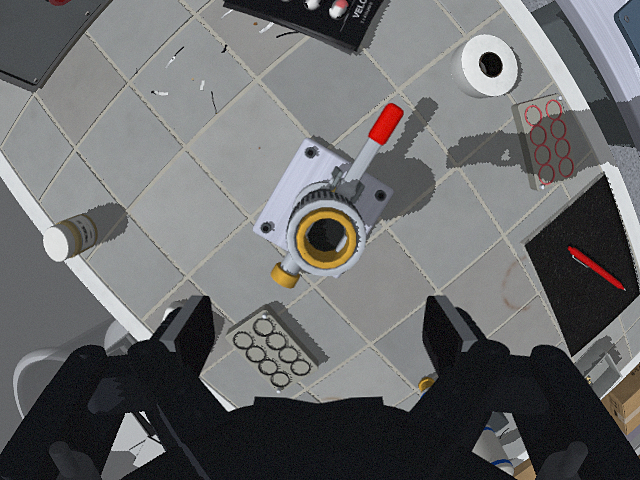

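```bash
python3 - <<'E'
from h import *
crop("pics/w1.png","pics/c5.png",260,90,150,200,3)
E
```

```text
(no output)
```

View pics/c5.png

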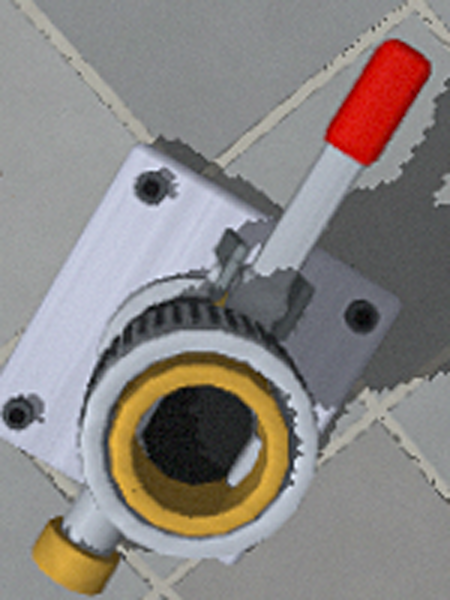

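```bash
python3 - <<'E'
from h import *
o=telemetry.get_obs()
o["position"]=np.array([.5548,-.1486,.2021])
f=lambda uv,z:least_squares(lambda p:(wproj(o,(p[0],p[1],z))[0]-uv),[.5,-.15]).x
m=f((326,238.8),.12);t=f((386.,123.3),.068)
print(m,t,np.hypot(*(m-t)),np.degrees(np.arctan2(*(m-t)[::-1])))
# joint fit outlet pose x,y,yaw using both cams + wrist
def res(q):
    x,y,a=q; c,s=np.cos(a),np.sin(a)
    M=(x,y,.12);T=(x-.1*c,y-.1*s,.064);T2=(x-.1*c,y-.1*s,.067)
    r=[proj("scene",M)[0]-(370.2,183.8),proj("side",M)[0]-(358.1,294.9),proj("scene",T)[0]-(414.2,212.1),proj("side",T)[0]-(317.9,355.4),(wproj(o,M)[0]-(326,238.8)),(wproj(o,T2)[0]-(386,123.3))]
    return np.ravel(r)
s=least_squares(res,[.55,-.14,.3]);print(s.x,np.degrees(s.x[2]),s.fun.round(1))
E
```

```text
[ 0.55109642 -0.14425645] [ 0.45852312 -0.17381874] 0.09717893274589554 17.71032609316346
[ 0.55218529 -0.14359461  0.30765595] 17.627387502036928 [ 0.2 -1.8  0.5 -1.2  0.9 -0.4 -0.4  1.2 -0.6  1.7  1.2 -1.2]
```

```bash
python3 - <<'E'
s=open("h.py").read()
s=s.replace("    for k in range(N):\n","    w=np.cross(M.as_matrix()[:,1],[0,0,-1.]); tl=M.as_matrix().T@w/.0873\n    for k in range(N):\n")
s=s.replace("+[0,round(dy/N/5,2),0]","+[round(float(tl[0]/N),2),round(float(dy/N/5),2),round(float(tl[2]/N),2)]")
open("h.py","w").write(s)
E
python3 - <<'E'
from h import *
plan((.5515,-.144,.16),140)
E
```

```text
[0.1, 0.85, -0.02, -0.09, -0.1, 0.08]
[0.1, 0.85, -0.02, -0.09, -0.1, 0.08]
pos [ 0.5544 -0.148   0.2023] yaw 139.0 tilt [-0.0204 -0.0021 -0.9998] t 3.95 F [-0.5  0.1 -0.8] T [-0.01 -0.01 -0.01] w 0.0856 q [-0.37  0.2   0.26  1.65 -0.01 -1.23]
```

{"api": "servo_tool", "payload": {
  "moves": [
    [0.1,0.85,-0.02,-0.09,-0.1,0.08,1],
    [0.1,0.85,-0.02,-0.09,-0.1,0.08,1],
    [0,0,0,0,0,0,1]
  ]
}}

```text
time: 4.32
position: [0.5495, -0.1419, 0.1591]
tool_rot: [-0.663, -1.817, 1.813]
wrist_force: [-0.0, -1.0, -0.3]
grip_width: 0.086
```

```bash
python3 - <<'E'
from h import *
plan((.5515,-.144,.072),140)
E
```

```text
[-0.03, 0.87, 0.0, 0.0, -0.01, 0.0]
[-0.03, 0.87, 0.0, 0.0, -0.01, 0.0]
[-0.03, 0.87, 0.0, 0.0, -0.01, 0.0]
[-0.03, 0.87, 0.0, 0.0, -0.01, 0.0]
pos [ 0.5495 -0.1419  0.1591] yaw 139.9 tilt [ 4.e-04  2.e-03 -1.e+00] t 4.325 F [-0.  -1.  -0.3] T [ 0.07 -0.01  0.03] w 0.086 q [-0.37  0.15  0.12  1.54  0.   -1.24]
```

{"api": "servo_tool", "payload": {
  "moves": [
    [-0.03,0.87,0,0,0,0,1],
    [-0.03,0.87,0,0,0,0,1],
    [-0.03,0.87,0,0,0,0,1],
    [-0.03,0.87,0,0,0,0,1],
    [0,0,0,0,0,0,1]
  ]
}}

```text
time: 4.95
position: [0.5546, -0.1427, 0.0768]
tool_rot: [-0.673, -1.818, 1.814]
wrist_force: [0.3, 0.5, 0.6]
grip_width: 0.0853
```

```bash
python3 - <<'E'
from h import *
plan((.5515,-.144,.072),140)
im=viewer.camera("side");cv2.imwrite("pics/s1.png",im[:,:,::-1]);crop("pics/s1.png","pics/s1c.png",260,180,200,200,3)
im=viewer.camera("wrist");cv2.imwrite("pics/w2.png",im[:,:,::-1])
E
```

```text
[0.06, 0.19, 0.12, 0.05, -0.05, -0.07]
pos [ 0.5546 -0.1427  0.0768] yaw 139.7 tilt [ 7.7e-03 -5.0e-04 -1.0e+00] t 4.95 F [0.3 0.5 0.6] T [-0.03  0.03 -0.02] w 0.0853 q [-0.37  0.17 -0.02  1.37  0.   -1.24]
```

View pics/s1c.png

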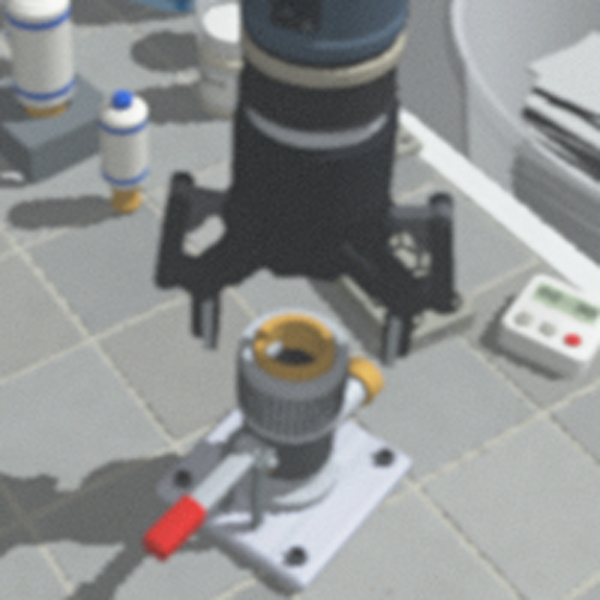

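View pics/w2.png

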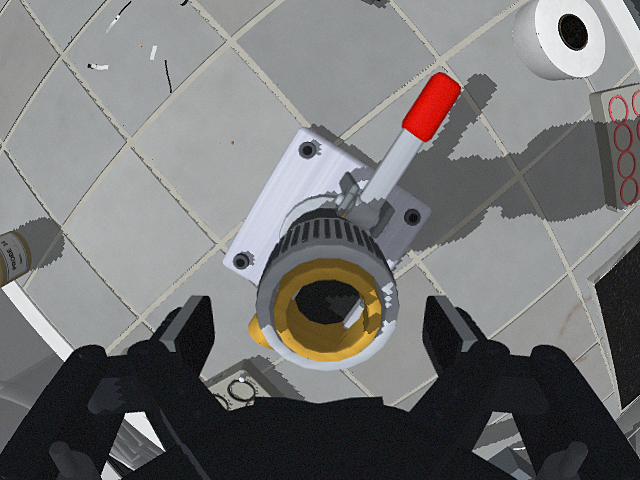

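```bash
python3 - <<'E'
from h import *
o=telemetry.get_obs();M=R.from_rotvec(o["tool_rot"]).as_matrix()
for y in(0,-.013,-.073):
  for x in (-.05,0,.05):
    p=o["position"]+M@np.array([x,y,0]); uv=proj("side",p)[0]; print(x,y,p.round(3),((uv-(260,180))*3).round(0))
print((proj("side",(.5515,-.144,.12))[0]-(260,180))*3)
print(wproj(o,[(.5515,-.144,.12),(.5515,-.144,.116),(.458,-.173,.066)]),o["position"])
E
```

```text
-0.05 0 [ 0.595 -0.176  0.08 ] [392. 398.]
0 0 [ 0.556 -0.143  0.079] [298. 389.]
0.05 0 [ 0.518 -0.111  0.079] [206. 380.]
-0.05 -0.013 [ 0.594 -0.176  0.093] [394. 382.]
0 -0.013 [ 0.556 -0.143  0.092] [299. 373.]
0.05 -0.013 [ 0.518 -0.111  0.092] [206. 364.]
-0.05 -0.073 [ 0.594 -0.176  0.153] [404. 303.]
0 -0.073 [ 0.556 -0.143  0.152] [304. 295.]
0.05 -0.073 [ 0.517 -0.111  0.152] [206. 286.]
[295.34021562 342.05638107]
[[327.78705663 314.7001044 ]
 [327.67448675 309.9290063 ]
 [434.02049187 106.49485934]] [ 0.55640028 -0.14338717  0.07929831]
```

{"api": "servo_tool", "payload": {
  "moves": [
    [0.04,0.45,0.18,0.05,-0.05,-0.07,1],
    [0,0,0,0,0,0,1]
  ]
}}

```text
time: 5.3
position: [0.5542, -0.147, 0.0701]
tool_rot: [-0.671, -1.82, 1.82]
wrist_force: [0.2, -0.3, -0.4]
grip_width: 0.0856
```

```bash
python3 - <<'E'
from h import *
plan((.5515,-.144,.068),140)
o=telemetry.get_obs()
im=viewer.camera("wrist");cv2.imwrite("pics/w3.png",im[:,:,::-1])
print(wproj(o,[(.5515,-.144,.12)]))
plan((.5515,-.144,.068),140)
E
```

```text
[0.16, 0.09, -0.02, 0.03, 0.0, -0.1]
pos [ 0.5542 -0.147   0.0701] yaw 140.0 tilt [ 0.0081 -0.0033 -1.    ] t 5.3 F [ 0.2 -0.3 -0.4] T [-0.05  0.03 -0.05] w 0.0856 q [-0.38  0.18 -0.03  1.35 -0.   -1.25]
[[330.00915683 335.73930481]]
[0.19, 0.12, -0.0, 0.04, 0.0, -0.12]
pos [ 0.555  -0.1471  0.0711] yaw 140.0 tilt [ 0.01   -0.0039 -0.9999] t 5.35 F [0.1 0.7 1.2] T [-0.03 -0.01 -0.06] w 0.0852 q [-0.38  0.17 -0.03  1.35  0.   -1.25]
```

View pics/w3.png

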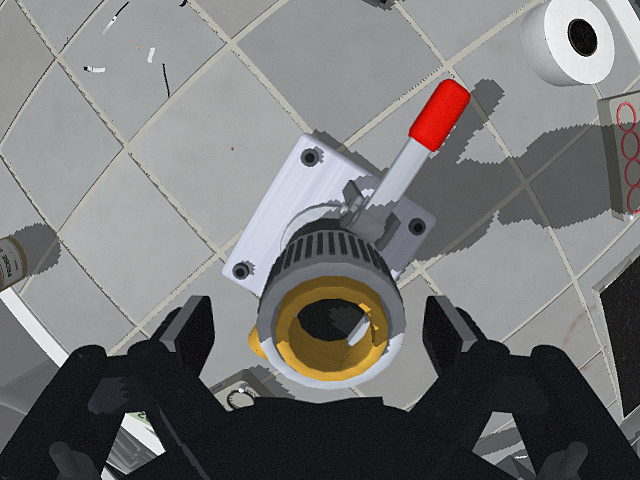

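{"api": "servo_tool", "payload": {
  "moves": [
    [0.18,0.1,0.08,0.04,0,-0.12,1],
    [0,0,0,0,0,0,1]
  ]
}}

```text
time: 5.6
position: [0.5504, -0.1459, 0.0691]
tool_rot: [-0.661, -1.817, 1.817]
wrist_force: [-0.3, -0.2, -0.5]
grip_width: 0.0858
```

```bash
python3 - <<'E'
from h import *
plan((.5515,-.144,.068),140)
o=telemetry.get_obs()
im=viewer.camera("wrist");cv2.imwrite("pics/w4.png",im[:,:,::-1])
print(wproj(o,[(.5515,-.144,.12)]))
# grasp point & pad level projected in tool frame
M=R.from_rotvec(o["tool_rot"]).as_matrix()
for y in (-.019,-.03,-.05): print(y,wproj(o,o["position"]+M@np.array([0,y,0]))) 
E
```

```text
[0.02, 0.04, -0.09, 0.0, -0.0, 0.0]
pos [ 0.5504 -0.1459  0.0691] yaw 140.0 tilt [ 1.e-04  1.e-04 -1.e+00] t 5.6 F [-0.3 -0.2 -0.5] T [0.02 0.02 0.01] w 0.0858 q [-0.38  0.18 -0.03  1.36  0.   -1.25]
[[321.33311526 340.64936033]]
-0.019 [[320.05150286 298.4626023 ]]
-0.03 [[320.1329172  309.78272974]]
-0.05 [[320.30694057 334.44866959]]
```

View pics/w4.png

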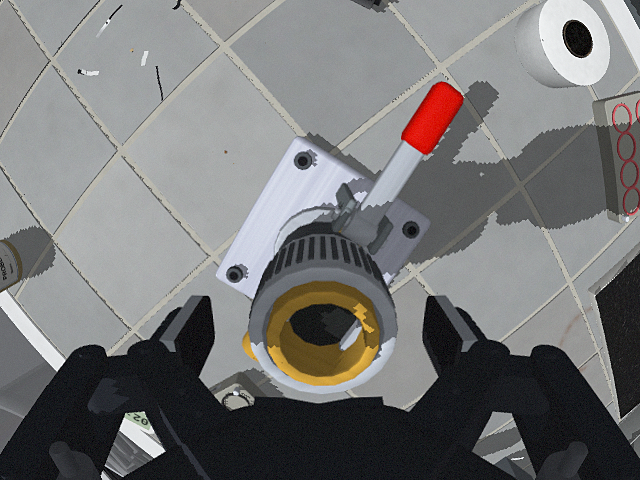

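{"api": "servo_tool", "payload": {
  "moves": [
    [0.06,0.04,0.08,0,0,0,1],
    [0,0,0,0,0,0,0.5],
    [0,0,0,0,0,0,0.3],
    [0,0,0,0,0,0,0.3],
    [0,0,0,0,0,0,0.3],
    [0,0,0,0,0,0,0.3]
  ],
  "grip_force": 80
}}

```text
time: 6.4
position: [0.5481, -0.1465, 0.0691]
tool_rot: [-0.662, -1.817, 1.817]
wrist_force: [-0.5, 0.6, 1.5]
grip_width: 0.0548
```

```bash
python3 - <<'E'
from h import *
plan((.5515,-.144,.068),140)
E
```

```text
[-0.04, 0.05, -0.16, 0.01, 0.0, -0.01]
pos [ 0.5481 -0.1465  0.0691] yaw 140.0 tilt [ 1.1e-03 -3.0e-04 -1.0e+00] t 6.4 F [-0.5  0.6  1.5] T [ 0.01  0.08 -0.01] w 0.0548 q [-0.38  0.17 -0.04  1.36  0.   -1.25]
```

{"api": "servo_tool", "payload": {
  "moves": [
    [0,0.16,0,0,0,0,0.3],
    [0,0.16,0,0,0,0,0.3]
  ]
}}

```text
time: 6.65
position: [0.5483, -0.1465, 0.0673]
tool_rot: [-0.665, -1.818, 1.818]
wrist_force: [-7.8, 2.9, 22.1]
grip_width: 0.0551
```

```bash
python3 - <<'E'
from h import *
plan((.5515,-.144,.068),140)
E
```

```text
[-0.04, -0.03, -0.16, 0.02, 0.0, -0.04]
pos [ 0.5483 -0.1465  0.0673] yaw 140.0 tilt [ 0.0034 -0.0011 -1.    ] t 6.65 F [-7.8  2.9 22.1] T [0.87 2.12 0.03] w 0.0551 q [-0.38  0.17 -0.05  1.35  0.   -1.25]
```

{"api": "servo_tool", "payload": {
  "moves": [
    [0,-0.02,0,0,0.6,0,0.3],
    [0,0.04,0,0,0.8,0,0.3],
    [0,0.04,0,0,0.8,0,0.3]
  ]
}}

```text
time: 7.02
position: [0.5473, -0.1457, 0.0684]
tool_rot: [-0.812, -1.689, 1.687]
wrist_force: [-2.7, 0.2, 4.5]
grip_width: 0.0547
```

```bash
python3 - <<'E'
from h import *
plan((.5515,-.144,.068),140)
E
```

```text
[-0.02, 0.01, -0.06, 0.01, -0.75, -0.01]
[-0.02, 0.01, -0.06, 0.01, -0.75, -0.01]
[-0.02, 0.01, -0.05, 0.01, -0.75, -0.01]
pos [ 0.5473 -0.1457  0.0684] yaw 128.7 tilt [ 2.9e-03 -2.0e-04 -1.0e+00] t 7.025 F [-2.7  0.2  4.5] T [0.27 0.56 0.09] w 0.0547 q [-0.38  0.17 -0.05  1.35  0.   -1.06]
```

{"api": "servo_tool", "payload": {
  "moves": [
    [0,0.02,0,0,0.8,0,0.3],
    [0,0.12,0,0,0,0,0.3]
  ]
}}

```text
time: 7.28
position: [0.5473, -0.1453, 0.0674]
tool_rot: [-0.863, -1.641, 1.638]
wrist_force: [-6.3, 1.2, 16.9]
grip_width: 0.0547
```

{"api": "servo_tool", "payload": {
  "moves": [
    [0,0,0,0,0.9,0,0.3],
    [0,0.12,0,0,0,0,0.3]
  ]
}}

```text
time: 7.52
position: [0.547, -0.145, 0.0674]
tool_rot: [-0.917, -1.588, 1.584]
wrist_force: [-5.8, 1.5, 16.5]
grip_width: 0.0545
```

```bash
python3 - <<'E'
from h import *
plan((.5515,-.144,.068),140)
E
```

```text
[-0.01, -0.01, -0.04, 0.01, -1.0, -0.01]
[-0.02, -0.01, -0.04, 0.01, -1.0, -0.01]
[-0.02, -0.01, -0.04, 0.01, -1.0, -0.01]
[-0.02, -0.01, -0.04, 0.01, -1.0, -0.01]
pos [ 0.547  -0.145   0.0674] yaw 120.1 tilt [ 0.0043  0.     -1.    ] t 7.525 F [-5.8  1.5 16.5] T [ 0.57  1.32 -0.09] w 0.0545 q [-0.38  0.16 -0.05  1.35  0.   -0.9 ]
```

{"api": "servo_tool", "payload": {
  "moves": [
    [0,0,0,0,0.9,0,0.3],
    [0,0.12,0,0,0,0,0.3]
  ]
}}

```text
time: 7.78
position: [0.5469, -0.1446, 0.0674]
tool_rot: [-0.968, -1.534, 1.528]
wrist_force: [-5.7, 0.8, 15.7]
grip_width: 0.0543
```

{"api": "servo_tool", "payload": {
  "moves": [
    [0,0,0,0,0.9,0,0.3],
    [0,0.12,0,0,0,0,0.3]
  ]
}}

```text
time: 8.02
position: [0.5467, -0.1442, 0.0674]
tool_rot: [-1.017, -1.479, 1.473]
wrist_force: [-5.7, 1.1, 16.8]
grip_width: 0.0546
```

{"api": "servo_tool", "payload": {
  "moves": [
    [0,0,0,0,0.9,0,0.3],
    [0,0.12,0,0,0,0,0.3]
  ]
}}

```text
time: 8.28
position: [0.5466, -0.1438, 0.0674]
tool_rot: [-1.064, -1.425, 1.417]
wrist_force: [-6.2, 2.3, 16.8]
grip_width: 0.0548
```

{"api": "servo_tool", "payload": {
  "moves": [
    [0,0,0,0,0.9,0,0.3],
    [0,0.12,0,0,0,0,0.3]
  ]
}}

```text
time: 8.52
position: [0.5466, -0.1434, 0.0673]
tool_rot: [-1.108, -1.37, 1.36]
wrist_force: [-5.7, 2.5, 15.5]
grip_width: 0.0549
```

{"api": "servo_tool", "payload": {
  "moves": [
    [0,0,0,0,0.9,0,0.3],
    [0,0.12,0,0,0,0,0.3]
  ]
}}

```text
time: 8.78
position: [0.5466, -0.143, 0.067]
tool_rot: [-1.15, -1.314, 1.303]
wrist_force: [-5.3, 1.9, 15.1]
grip_width: 0.0546
```

```bash
python3 - <<'E'
from h import *
plan((.5515,-.144,.068),140)
E
```

```text
[-0.01, -0.0, -0.02, 0.01, -0.94, -0.0]
[-0.01, -0.0, -0.02, 0.01, -0.94, -0.0]
[-0.01, -0.0, -0.02, 0.01, -0.94, -0.0]
[-0.01, -0.0, -0.02, 0.01, -0.94, -0.0]
[-0.01, -0.0, -0.02, 0.01, -0.94, -0.0]
[-0.02, -0.0, -0.02, 0.01, -0.94, -0.0]
[-0.02, -0.0, -0.02, 0.01, -0.94, -0.0]
[-0.02, -0.0, -0.01, 0.01, -0.94, -0.0]
[-0.02, -0.0, -0.01, 0.01, -0.94, -0.0]
pos [ 0.5466 -0.143   0.067 ] yaw 97.7 tilt [ 9.e-03  4.e-04 -1.e+00] t 8.775 F [-5.3  1.9 15.1] T [ 0.5   1.32 -0.05] w 0.0546 q [-0.38  0.16 -0.06  1.35  0.   -0.51]
```

{"api": "servo_tool", "payload": {
  "moves": [
    [0,0,0,0,0.9,0,0.3],
    [0,0.12,0,0,0,0,0.3]
  ]
}}

```text
time: 9.02
position: [0.5466, -0.1426, 0.0667]
tool_rot: [-1.19, -1.258, 1.246]
wrist_force: [-5.5, 2.3, 12.7]
grip_width: 0.0541
```

{"api": "servo_tool", "payload": {
  "moves": [
    [0,0,0,0,0.9,0,0.3],
    [0,0.12,0,0,0,0,0.3]
  ]
}}

```text
time: 9.28
position: [0.5466, -0.1422, 0.0665]
tool_rot: [-1.227, -1.202, 1.188]
wrist_force: [-5.4, 2.2, 13.5]
grip_width: 0.0546
```

{"api": "servo_tool", "payload": {
  "moves": [
    [0,0,0,0,0.9,0,0.3],
    [0,0.12,0,0,0,0,0.3]
  ]
}}

```text
time: 9.52
position: [0.5467, -0.1419, 0.0667]
tool_rot: [-1.263, -1.145, 1.13]
wrist_force: [-5.9, 2.3, 17.7]
grip_width: 0.0547
```

```bash
python3 - <<'E'
from h import *
plan((.5515,-.144,.068),140,1)
im=viewer.camera("wrist");cv2.imwrite("pics/w5.png",im[:,:,::-1])
E
```

```text
[-0.07, -0.05, -0.2, 0.14, -11.13, 0.01]
pos [ 0.5467 -0.1419  0.0667] yaw 84.3 tilt [ 1.220e-02 -6.000e-04 -9.999e-01] t 9.525 F [-5.9  2.3 17.7] T [ 0.5   1.49 -0.08] w 0.0547 q [-0.38  0.15 -0.07  1.34  0.   -0.28]
```

View pics/w5.png

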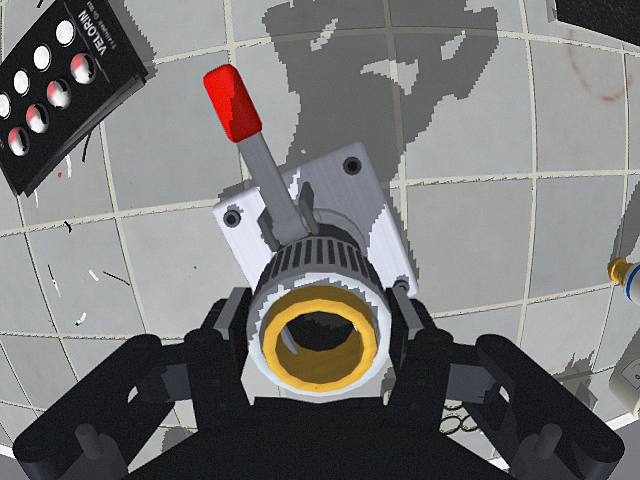

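{"api": "servo_tool", "payload": {
  "moves": [
    [0,0,0,0.1,0.8,0,0.3],
    [0,0.2,0,0,0,0,0.3]
  ]
}}

```text
time: 9.82
position: [0.5467, -0.1416, 0.0668]
tool_rot: [-1.287, -1.089, 1.083]
wrist_force: [-9.8, 3.8, 26.5]
grip_width: 0.0546
```

{"api": "servo_tool", "payload": {
  "moves": [
    [0,0,0,0,0,0,0.3],
    [0,0,0,0,0,0,0.3],
    [0,0.1,0,0,0,0,0.3],
    [0,0.25,0,0,0,0,0.3]
  ]
}}

```text
time: 10.32
position: [0.5468, -0.1415, 0.0663]
tool_rot: [-1.289, -1.093, 1.086]
wrist_force: [-13.9, 4.5, 36.9]
grip_width: 0.0545
```

```bash
python3 - <<'E'
from h import *
plan((.5515,-.144,.068),140,1)
E
```

```text
[-0.07, -0.07, -0.2, 0.1, -11.87, -0.01]
pos [ 0.5468 -0.1415  0.0663] yaw 80.7 tilt [ 0.008  -0.0024 -1.    ] t 10.325 F [-13.9   4.5  36.9] T [1.17 3.03 0.01] w 0.0545 q [-0.37  0.16 -0.06  1.34  0.   -0.21]
```

{"api": "servo_tool", "payload": {
  "moves": [
    [0,-0.03,0,0,-0.8,0,0.3],
    [0,0,0,0,-0.8,0,0.3],
    [0,0.15,0,0,0,0,0.3],
    [0,0.25,0,0,0,0,0.3]
  ]
}}

```text
time: 10.82
position: [0.5467, -0.142, 0.0625]
tool_rot: [-1.227, -1.203, 1.195]
wrist_force: [-6.0, 1.5, 8.3]
grip_width: 0.0543
```

```bash
python3 - <<'E'
from h import *
plan((.5515,-.144,.068),140,1)
E
```

```text
[-0.08, -0.22, -0.19, 0.11, -10.19, -0.05]
pos [ 0.5467 -0.142   0.0625] yaw 89.1 tilt [ 0.01   -0.0041 -0.9999] t 10.825 F [-6.   1.5  8.3] T [ 0.41  1.39 -0.04] w 0.0543 q [-0.37  0.15 -0.07  1.33 -0.   -0.36]
```

It gave at a turn of about 51°. I'll pull it through now.

{"api": "servo_tool", "payload": {
  "moves": [
    [0,0.25,0,0.03,0,0,0.3],
    [0,0.3,0,0.03,0,0,0.3],
    [0,0.3,0,0,0,0,0.3]
  ]
}}

```text
time: 11.2
position: [0.5477, -0.1422, 0.0526]
tool_rot: [-1.228, -1.203, 1.197]
wrist_force: [-15.5, 6.6, 47.5]
grip_width: 0.0549
```

```bash
python3 - <<'E'
from h import *
plan((.5515,-.144,.068),140,1)
E
```

```text
[-0.07, -0.62, -0.15, 0.11, -10.18, -0.06]
pos [ 0.5477 -0.1422  0.0526] yaw 89.1 tilt [ 0.0099 -0.0052 -0.9999] t 11.2 F [-15.5   6.6  47.5] T [ 1.73  3.54 -0.06] w 0.0549 q [-0.37  0.16 -0.08  1.31 -0.   -0.36]
```

{"api": "servo_tool", "payload": {
  "moves": [
    [0,0,0,0,0,0,0.3],
    [0,-0.06,0,0,0,0,0.3],
    [0,0,0,0,0,0,1],
    [0,0,0,0,0,0,1],
    [0,0,0,0,0,0,1],
    [0,0,0,0,0,0,1]
  ]
}}

```text
time: 11.95
position: [0.5468, -0.1423, 0.0529]
tool_rot: [-1.226, -1.202, 1.198]
wrist_force: [-0.3, -0.6, -0.5]
grip_width: 0.0849
```

```bash
python3 - <<'E'
from h import *
plan((.5515,-.144,.068),140,1)
im=viewer.camera("side");cv2.imwrite("pics/s2.png",im[:,:,::-1]);crop("pics/s2.png","pics/s2c.png",290,230,130,150,4)
E
```

```text
[-0.07, -0.6, -0.19, 0.09, -10.17, -0.06]
pos [ 0.5468 -0.1423  0.0529] yaw 89.1 tilt [ 0.0081 -0.0049 -1.    ] t 11.95 F [-0.3 -0.6 -0.5] T [ 0.04  0.03 -0.07] w 0.0849 q [-0.37  0.16 -0.08  1.32 -0.   -0.36]
```

View pics/s2c.png

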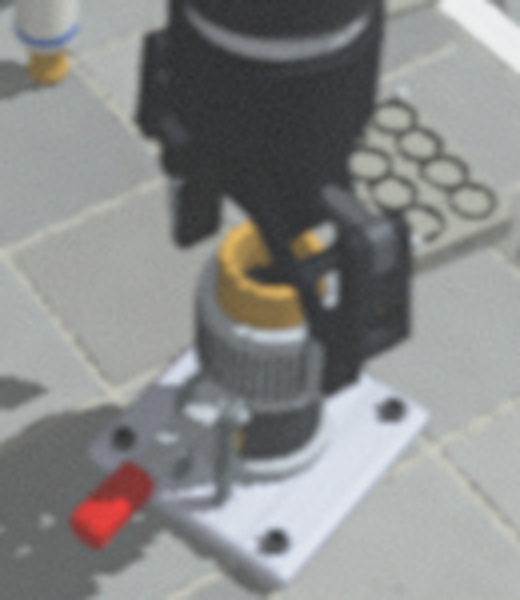

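{"api": "servo_tool", "payload": {
  "moves": [
    [0,-0.6,0,0.05,0,-0.03,1],
    [0,-1,0,0.05,0,-0.03,1],
    [0,-1,0,0,0,0,1],
    [0,-1,0,0,0,0,1],
    [0,-1,0,0,0,0,1],
    [0,-1,0,0,0,0,1],
    [0,-1,0,0,0,0,1]
  ]
}}

```text
time: 12.88
position: [0.547, -0.1423, 0.2284]
tool_rot: [-1.218, -1.2, 1.197]
wrist_force: [-0.0, -0.2, -0.4]
grip_width: 0.0854
```

```bash
python3 - <<'E'
from h import *
plan((.587,.2105,.215),130)
im=viewer.camera("side");cv2.imwrite("pics/s3.png",im[:,:,::-1]);crop("pics/s3.png","pics/s3c.png",290,230,130,150,4)
E
```

```text
[0.94, 0.04, -0.09, 0.0, -0.54, -0.0]
[0.94, 0.04, -0.14, 0.0, -0.54, -0.0]
[0.93, 0.04, -0.18, 0.0, -0.54, -0.0]
[0.92, 0.04, -0.23, 0.0, -0.54, -0.0]
[0.91, 0.04, -0.27, 0.0, -0.54, -0.0]
[0.89, 0.04, -0.31, 0.0, -0.54, -0.0]
[0.88, 0.04, -0.35, 0.0, -0.54, -0.0]
[0.86, 0.04, -0.4, 0.0, -0.54, -0.0]
[0.84, 0.04, -0.44, 0.0, -0.54, -0.0]
[0.82, 0.04, -0.48, 0.0, -0.54, -0.0]
[0.8, 0.04, -0.51, 0.0, -0.54, -0.0]
[0.77, 0.04, -0.55, 0.0, -0.54, -0.0]
[0.74, 0.04, -0.59, 0.0, -0.54, -0.0]
[0.71, 0.04, -0.62, 0.0, -0.54, -0.0]
[0.68, 0.04, -0.65, 0.0, -0.54, -0.0]
pos [ 0.547  -0.1423  0.2284] yaw 89.1 tilt [ 1.9e-03 -2.0e-04 -1.0e+00] t 12.875 F [-0.  -0.2 -0.4] T [ 0.01 -0.01 -0.02] w 0.0854 q [-0.37  0.16  0.26  1.67  0.   -0.36]
```

View pics/s3c.png

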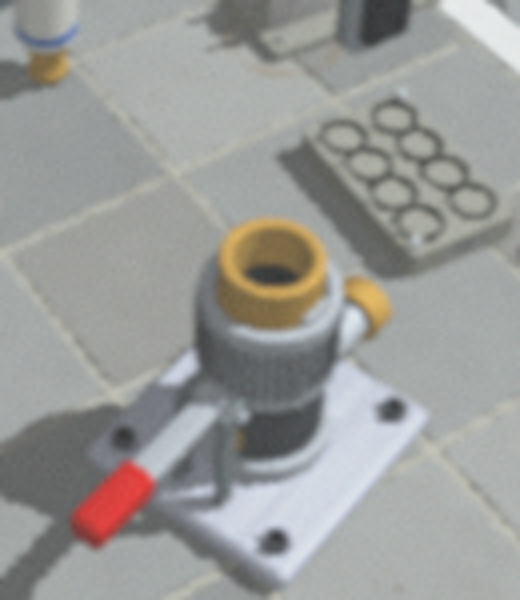

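```bash
python3 - <<'E'
from h import *
o=telemetry.get_obs()
im=viewer.camera("wrist");cv2.imwrite("pics/w6.png",im[:,:,::-1]);crop("pics/w6.png","pics/w6c.png",250,180,140,120,5)
print(o["position"],o["tool_rot"],wproj(o,[(.5515,-.144,.12)]))
M=R.from_rotvec(o["tool_rot"]).as_matrix()
h=o["position"][2]-.12
print(wproj(o,o["position"]-np.array([0,0,h])))
E
```

```text
[ 0.54863098 -0.14297489  0.23285539] [-1.22453999 -1.20320615  1.19609612] [[319.07305928 225.95963432]]
[[320.33642977 222.38623325]]
```

View pics/w6c.png

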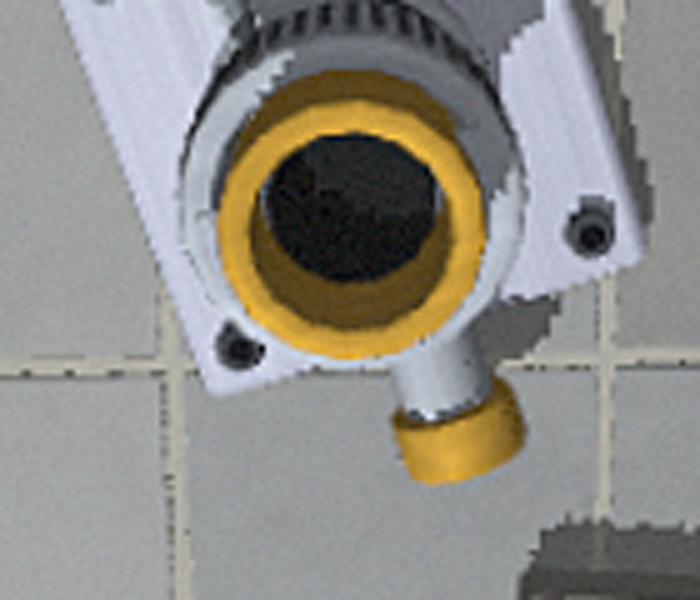

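{"api": "servo_tool", "payload": {
  "moves": [
    [0.94,0.05,-0.09,0,-0.54,0,1],
    [0.94,0.05,-0.14,0,-0.54,0,1],
    [0.93,0.05,-0.18,0,-0.54,0,1],
    [0.92,0.05,-0.23,0,-0.54,0,1],
    [0.91,0.05,-0.27,0,-0.54,0,1],
    [0.89,0.05,-0.31,0,-0.54,0,1],
    [0.88,0.05,-0.35,0,-0.54,0,1],
    [0.86,0.05,-0.4,0,-0.54,0,1],
    [0.84,0.05,-0.44,0,-0.54,0,1],
    [0.82,0.05,-0.48,0,-0.54,0,1],
    [0.8,0.05,-0.51,0,-0.54,0,1],
    [0.77,0.05,-0.55,0,-0.54,0,1],
    [0.74,0.05,-0.59,0,-0.54,0,1],
    [0.71,0.05,-0.62,0,-0.54,0,1],
    [0,0,0,0,0,0,1],
    [0,0,0,0,0,0,1]
  ]
}}

```text
time: 14.98
position: [0.5831, 0.1957, 0.2078]
tool_rot: [-0.822, -1.678, 1.684]
wrist_force: [0.0, 0.3, 0.4]
grip_width: 0.0859
```

```bash
python3 - <<'E'
from h import *
plan((.587,.2105,.215),130)
o=telemetry.get_obs()
im=viewer.camera("wrist");cv2.imwrite("pics/w7.png",im[:,:,::-1])
plan((.587,.2105,.215),130)
print(o["position"],wproj(o,[(.587,.2105,.142),(.587,.2105,.13)]))
E
```

```text
[0.37, -0.29, -0.49, -0.02, -0.38, -0.05]
pos [0.5831 0.1957 0.2078] yaw 128.1 tilt [ 0.0019 -0.0045 -1.    ] t 14.975 F [0.  0.3 0.4] T [-0.06  0.03 -0.01] w 0.0859 q [ 0.22  0.29  0.38  1.66 -0.   -0.45]
[0.37, -0.29, -0.49, -0.01, -0.39, -0.05]
pos [0.5831 0.1956 0.2078] yaw 128.1 tilt [ 0.0018 -0.0043 -1.    ] t 15.025 F [0.5 0.6 0.1] T [ 0.09 -0.01 -0.01] w 0.0853 q [ 0.22  0.29  0.38  1.66 -0.   -0.45]
[0.58312258 0.19567263 0.20780884] [[334.22292823 260.01088644]
 [333.62744462 254.27207492]]
```

View pics/w7.png

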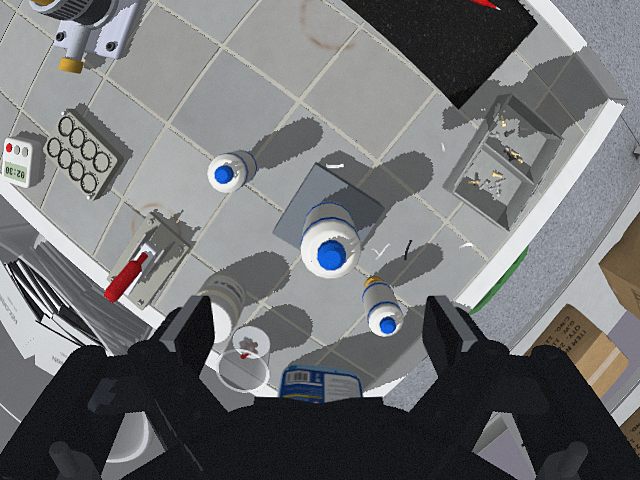

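```bash
python3 - <<'E'
from h import *
plan((.587,.2095,.18),130,2)
E
```

```text
[0.17, 0.56, -0.23, -0.01, -0.19, -0.03]
[0.17, 0.56, -0.24, -0.01, -0.19, -0.03]
pos [0.5831 0.1956 0.2078] yaw 128.1 tilt [ 0.0018 -0.0043 -1.    ] t 15.025 F [0.5 0.6 0.1] T [ 0.09 -0.01 -0.01] w 0.0853 q [ 0.22  0.29  0.38  1.66 -0.   -0.45]
```

{"api": "servo_tool", "payload": {
  "moves": [
    [0.17,0.56,-0.23,0,-0.19,-0.03,1],
    [0.17,0.56,-0.24,0,-0.19,-0.03,1],
    [0,0,0,0,0,0,1],
    [0,0,0,0,0,0,1]
  ]
}}

```text
time: 15.52
position: [0.5869, 0.2084, 0.1768]
tool_rot: [-0.791, -1.698, 1.703]
wrist_force: [0.7, -0.4, 0.3]
grip_width: 0.0853
```

```bash
python3 - <<'E'
from h import *
o=telemetry.get_obs()
im=viewer.camera("wrist");cv2.imwrite("pics/w8.png",im[:,:,::-1]);crop("pics/w8.png","pics/w8c.png",260,180,120,120,5)
plan((.587,.2095,.075),130)
for z in (.142,.13,.105,.06,.034): print(z,wproj(o,[(.587,.2095,z)]))
E
```

```text
[0.01, 0.81, -0.01, -0.01, -0.0, 0.0]
[0.01, 0.81, -0.01, -0.01, -0.0, 0.0]
[0.01, 0.81, -0.01, -0.01, -0.0, 0.0]
[0.01, 0.81, -0.01, -0.01, -0.0, 0.0]
[0.01, 0.81, -0.01, -0.01, -0.0, 0.0]
pos [0.5868 0.2084 0.1766] yaw 129.9 tilt [-3.8e-03 -7.0e-04 -1.0e+00] t 15.575 F [-0.7  0.1  0.8] T [-0.04  0.02 -0.01] w 0.0852 q [ 0.23  0.31  0.34  1.6   0.   -0.46]
0.142 [[321.31308156 259.50866595]]
0.13 [[321.15319311 252.99142662]]
0.105 [[320.86543674 241.31897004]]
0.06 [[320.46289036 225.11051844]]
0.034 [[320.2792355 217.7614516]]
```

View pics/w8c.png

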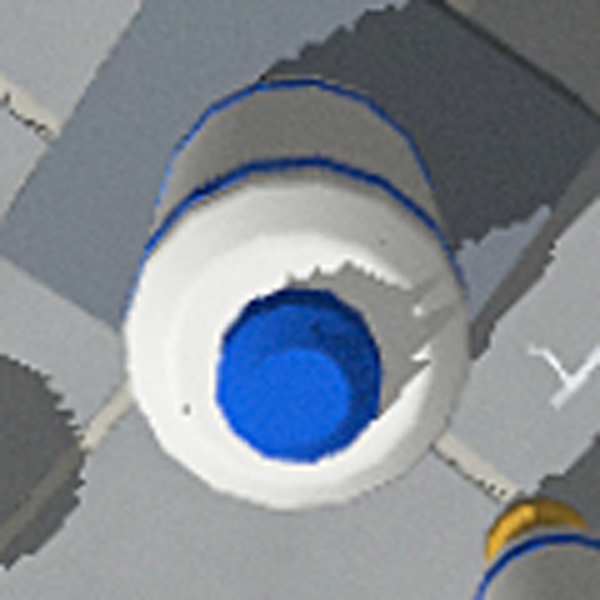

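{"api": "servo_tool", "payload": {
  "moves": [
    [-0.01,0.82,-0.01,0,0,0,1],
    [-0.01,0.82,-0.01,0,0,0,1],
    [-0.01,0.82,-0.01,0,0,0,1],
    [-0.01,0.82,-0.01,0,0,0,1],
    [0,0.6,0,0,0,0,1],
    [0,0,0,0,0,0,1]
  ]
}}

```text
time: 16.32
position: [0.5907, 0.2081, 0.0809]
tool_rot: [-0.798, -1.703, 1.7]
wrist_force: [0.2, 0.3, -0.2]
grip_width: 0.0851
```

```bash
python3 - <<'E'
from h import *
plan((.5878,.2086,.075),130)
o=telemetry.get_obs()
im=viewer.camera("wrist");cv2.imwrite("pics/w9.png",im[:,:,::-1])
plan((.5878,.2086,.075),130)
E
```

```text
[0.09, 0.24, 0.08, 0.03, -0.02, -0.02]
pos [0.5907 0.2081 0.0809] yaw 129.9 tilt [ 3.4e-03  6.0e-04 -1.0e+00] t 16.325 F [ 0.2  0.3 -0.2] T [-0.01  0.04 -0.03] w 0.0851 q [ 0.23  0.31  0.15  1.41 -0.   -0.46]
[0.1, 0.28, 0.1, 0.05, -0.02, -0.03]
pos [0.5913 0.2083 0.082 ] yaw 129.9 tilt [ 0.0051  0.001  -1.    ] t 16.375 F [-0.4  0.2 -0. ] T [-0.    0.02  0.04] w 0.0851 q [ 0.23  0.31  0.16  1.41 -0.   -0.46]
```

View pics/w9.png

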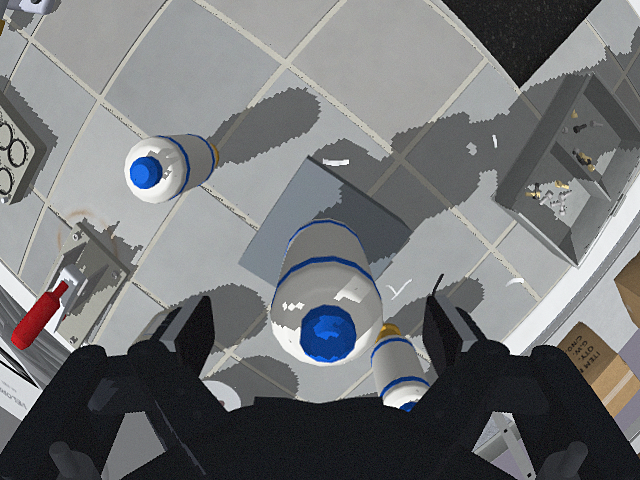

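{"api": "servo_tool", "payload": {
  "moves": [
    [0.06,0.28,0.1,0.05,0,-0.03,1],
    [0,0,0,0,0,0,1],
    [0,0,0,0,0,0,0.5],
    [0,0,0,0,0,0,0.2],
    [0,0,0,0,0,0,0.2],
    [0,0,0,0,0,0,0.2],
    [0,0,0,0,0,0,0.2]
  ],
  "grip_force": 70
}}

```text
time: 17.25
position: [0.5909, 0.2086, 0.0786]
tool_rot: [-0.801, -1.706, 1.698]
wrist_force: [-0.2, 0.5, 0.1]
grip_width: 0.0417
```

```bash
python3 - <<'E'
from h import *
plan((.5878,.2086,.075),130,1)
im=viewer.camera("wrist");cv2.imwrite("pics/w10.png",im[:,:,::-1])
im=viewer.camera("side");cv2.imwrite("pics/s10.png",im[:,:,::-1]);crop("pics/s10.png","pics/s10c.png",200,80,160,180,3)
E
```

```text
[0.08, 0.14, 0.09, 0.07, -0.02, -0.03]
pos [0.5909 0.2086 0.0786] yaw 129.9 tilt [ 0.0063  0.0018 -1.    ] t 17.25 F [-0.2  0.5  0.1] T [-0.    0.02  0.02] w 0.0417 q [ 0.23  0.31  0.15  1.4   0.   -0.46]
```

View pics/s10c.png

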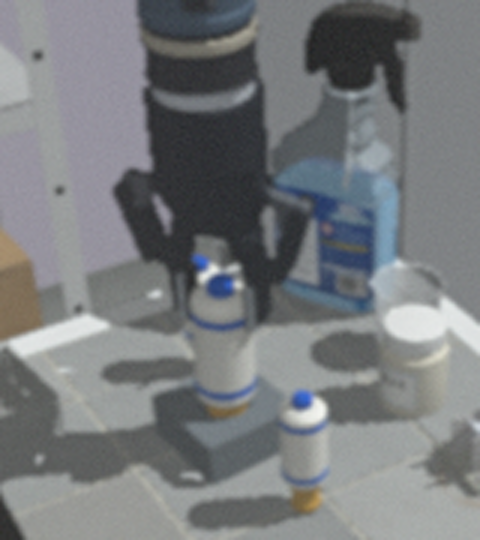

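View pics/w10.png

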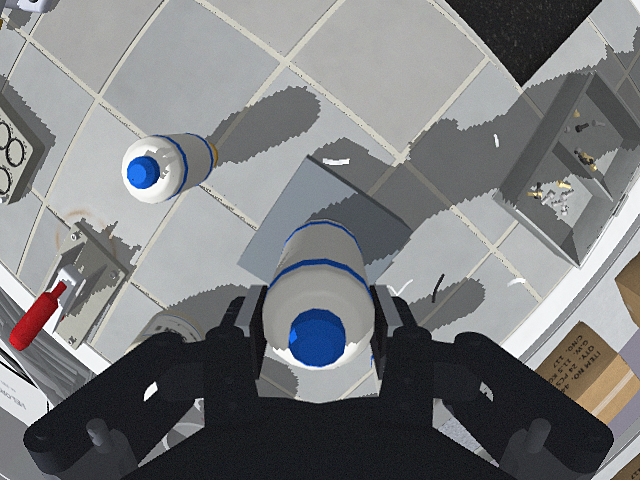

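{"api": "servo_tool", "payload": {
  "moves": [
    [0,0,0,0.05,0,-0.03,0.7],
    [0,0,0,0,0,0,0.7],
    [0.03,0.22,0.08,0,0,0,0.7],
    [0,0.04,0,0,0,0,0.7],
    [0,0,0,0,0,0,0.2],
    [0,0,0,0,0,0,0.2],
    [0,0,0,0,0,0,0.2],
    [0,0,0,0,0,0,0.2]
  ]
}}

```text
time: 18.35
position: [0.5886, 0.2079, 0.0717]
tool_rot: [-0.795, -1.702, 1.699]
wrist_force: [-0.3, 0.6, 0.1]
grip_width: 0.0422
```

```bash
python3 - <<'E'
from h import *
plan((.5878,.2086,.075),130,1)
E
```

```text
[0.04, -0.13, 0.01, 0.02, -0.02, 0.01]
pos [0.5886 0.2079 0.0717] yaw 129.9 tilt [ 9.0e-04  1.3e-03 -1.0e+00] t 18.35 F [-0.3  0.6  0.1] T [ 0.05  0.02 -0.02] w 0.0422 q [ 0.23  0.31  0.14  1.39  0.   -0.46]
```

{"api": "servo_tool", "payload": {
  "moves": [
    [0,-0.5,0,0,0,0,0.2],
    [0,-1,0,0,0,0,0.2],
    [0,-1,0,0,0,0,0.2],
    [0,-1,0,0,0,0,0.2],
    [0,-1,0,0,0,0,0.2],
    [0,-1,0,0,0,0,0.2],
    [0,-0.8,0,0,0,0,0.2],
    [0,0,0,0,0,0,0.2]
  ]
}}

```text
time: 19.35
position: [0.5877, 0.2069, 0.2364]
tool_rot: [-0.795, -1.7, 1.701]
wrist_force: [-0.3, -0.1, -1.6]
grip_width: 0.042
```

```bash
python3 - <<'E'
from h import *
plan((.5512,-.1433,.228),110)
im=viewer.camera("scene");cv2.imwrite("pics/a11.png",im[:,:,::-1]);crop("pics/a11.png","pics/a11c.png",180,130,140,180,3)
E
```

```text
[-0.65, 0.02, 0.67, -0.0, 0.26, 0.0]
[-0.67, 0.02, 0.66, -0.0, 0.26, 0.0]
[-0.68, 0.02, 0.64, -0.0, 0.26, 0.0]
[-0.7, 0.02, 0.63, -0.0, 0.26, 0.0]
[-0.71, 0.02, 0.61, -0.0, 0.26, 0.0]
[-0.73, 0.02, 0.59, -0.0, 0.26, 0.0]
[-0.74, 0.02, 0.58, -0.0, 0.26, 0.0]
[-0.75, 0.02, 0.56, -0.0, 0.26, 0.0]
[-0.77, 0.02, 0.54, -0.0, 0.26, 0.0]
[-0.78, 0.02, 0.52, -0.0, 0.26, 0.0]
[-0.79, 0.02, 0.51, -0.0, 0.26, 0.0]
[-0.8, 0.02, 0.49, -0.0, 0.26, 0.0]
[-0.81, 0.02, 0.47, -0.0, 0.26, 0.0]
[-0.82, 0.02, 0.45, -0.0, 0.26, 0.0]
[-0.83, 0.02, 0.43, -0.0, 0.26, 0.0]
pos [0.5877 0.2069 0.2364] yaw 129.9 tilt [-4.e-04 -3.e-04 -1.e+00] t 19.35 F [-0.3 -0.1 -1.6] T [-0.01 -0.01  0.02] w 0.042 q [ 0.23  0.33  0.48  1.72 -0.   -0.46]
```

View pics/a11c.png

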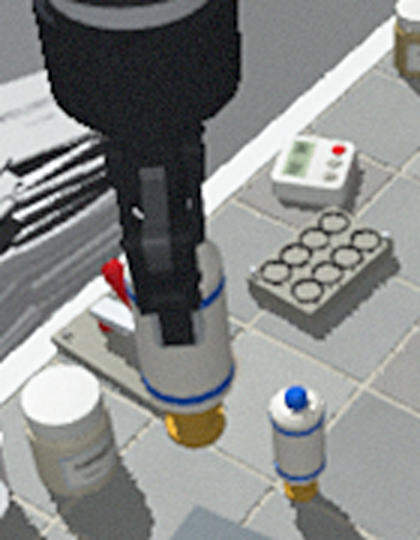

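{"api": "servo_tool", "payload": {
  "moves": [
    [-0.65,0.02,0.67,0,0.26,0,0.2],
    [-0.67,0.02,0.66,0,0.26,0,0.2],
    [-0.68,0.02,0.64,0,0.26,0,0.2],
    [-0.7,0.02,0.63,0,0.26,0,0.2],
    [-0.71,0.02,0.61,0,0.26,0,0.2],
    [-0.73,0.02,0.59,0,0.26,0,0.2],
    [-0.74,0.02,0.58,0,0.26,0,0.2],
    [-0.75,0.02,0.56,0,0.26,0,0.2],
    [-0.77,0.02,0.54,0,0.26,0,0.2],
    [-0.78,0.02,0.52,0,0.26,0,0.2],
    [-0.79,0.02,0.51,0,0.26,0,0.2],
    [-0.8,0.02,0.49,0,0.26,0,0.2],
    [-0.81,0.02,0.47,0,0.26,0,0.2],
    [-0.82,0.02,0.45,0,0.26,0,0.2],
    [0,0,0,0,0,0,0.2],
    [0,0,0,0,0,0,0.2]
  ]
}}

```text
time: 21.4
position: [0.5288, -0.1501, 0.2124]
tool_rot: [-1.003, -1.428, 1.466]
wrist_force: [-0.5, 0.3, -0.7]
grip_width: 0.0421
```

```bash
python3 - <<'E'
from h import *
plan((.5512,-.1433,.228),108,2)
E
```

```text
[-0.02, -0.31, -0.47, -0.18, 0.13, 0.05]
[-0.01, -0.31, -0.47, -0.18, 0.13, 0.05]
pos [ 0.5288 -0.1501  0.2124] yaw 109.3 tilt [-0.0332 -0.0025 -0.9994] t 21.4 F [-0.5  0.3 -0.7] T [ 0.04 -0.04  0.05] w 0.0421 q [-0.39  0.15  0.22  1.67 -0.01 -0.73]
```

{"api": "servo_tool", "payload": {
  "moves": [
    [-0.02,-0.31,-0.47,-0.18,0.13,0.05,0.2],
    [-0.01,-0.31,-0.47,-0.18,0.13,0.05,0.2],
    [0,0,0,0,0,0,0.2],
    [0,0,0,0,0,0,0.2]
  ]
}}

```text
time: 21.9
position: [0.5538, -0.1407, 0.2289]
tool_rot: [-1.046, -1.44, 1.437]
wrist_force: [-0.2, -1.0, -1.2]
grip_width: 0.0423
```

```bash
python3 - <<'E'
from h import *
plan((.5512,-.1433,.21),108,1)
for n in ("scene","side"):
    im=viewer.camera(n);cv2.imwrite(f"pics/{n}12.png",im[:,:,::-1])
crop("pics/scene12.png","pics/a12c.png",310,80,120,150,4)
crop("pics/side12.png","pics/s12c.png",300,180,120,150,4)
plan((.5512,-.1433,.21),108,1)
E
```

```text
[-0.07, 0.76, 0.13, 0.03, 0.02, -0.01]
pos [ 0.5538 -0.1407  0.2289] yaw 108.1 tilt [ 3.e-03 -2.e-04 -1.e+00] t 21.9 F [-0.2 -1.  -1.2] T [ 0.02  0.02 -0.03] w 0.0423 q [-0.37  0.17  0.28  1.68  0.   -0.68]
[-0.06, 0.75, 0.12, 0.03, 0.01, -0.01]
pos [ 0.5536 -0.1408  0.2288] yaw 108.1 tilt [ 2.8e-03 -1.0e-04 -1.0e+00] t 22.0 F [ 0.8  0.5 -1.3] T [0.   0.08 0.03] w 0.0421 q [-0.37  0.17  0.28  1.68  0.   -0.68]
```

View pics/a12c.png

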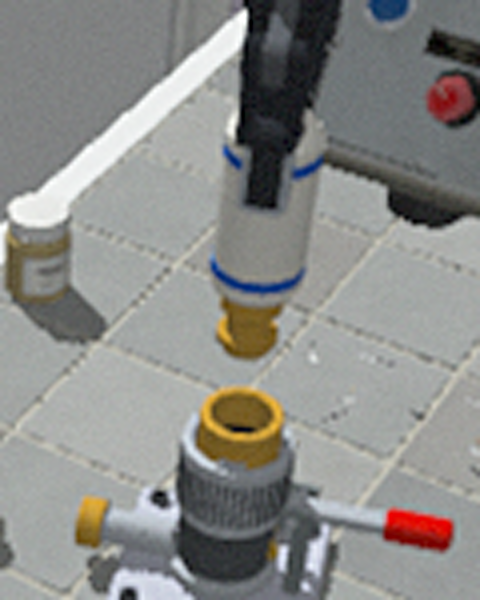

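View pics/s12c.png

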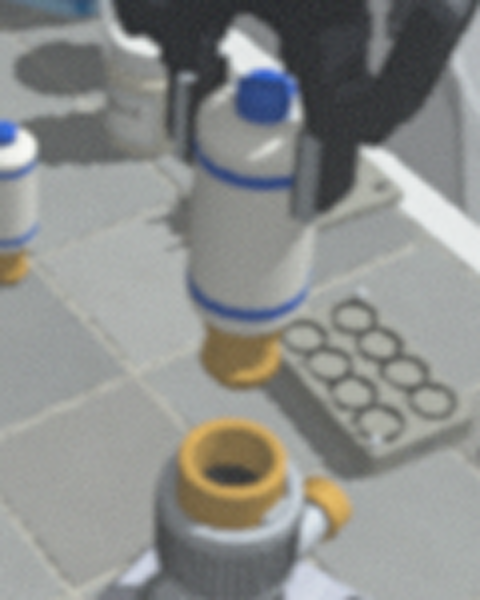

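```bash
python3 - <<'E'
from h import *
def tri(a,b):
    c1,d1=ray("scene",a);c2,d2=ray("side",b)
    t=np.linalg.lstsq(np.c_[d1,-d2],c2-c1,rcond=None)[0]; p,q=c1+t[0]*d1,c2+t[1]*d2
    return (p+q)/2,np.linalg.norm(p-q)
print("tip",tri((371.4,165.1),(359.6,272.5)))
print("mouth",tri((370.0,182.8),(357.5,295)))
# predicted with tip on axis at TCP xy
for P in [(.5536,-.1408,.163),(.5536,-.1408,.199),(.5512,-.1433,.12)]:
  print(P,((proj("scene",P)[0]-(309.6,79.6))*4).round(0),((proj("side",P)[0]-(299.6,179.6))*4).round(0))
E
```

```text
tip (array([ 0.55361213, -0.14067275,  0.1636488 ]), np.float64(0.0007928945506838271))
mouth (array([ 0.55162891, -0.14288689,  0.11761119]), np.float64(0.002072936667169338))
(0.5536, -0.1408, 0.163) [248. 344.] [241. 372.]
(0.5536, -0.1408, 0.199) [256. 283.] [246. 302.]
(0.5512, -0.1433, 0.12) [245. 410.] [234. 457.]
```

{"api": "servo_tool", "payload": {
  "moves": [
    [-0.03,0.7,0.06,0.01,0,0,0.2],
    [-0.03,0.7,0.06,0.01,0,0,0.2],
    [0,0,0,0,0,0,0.2],
    [0,0,0,0,0,0,0.2]
  ]
}}

```text
time: 22.5
position: [0.5511, -0.1433, 0.1934]
tool_rot: [-1.045, -1.438, 1.438]
wrist_force: [-1.2, 0.5, -0.9]
grip_width: 0.042
```

```bash
python3 - <<'E'
from h import *
plan((.5513,-.1431,.154),108)
for n in ("scene","side"):
    im=viewer.camera(n);cv2.imwrite(f"pics/{n}13.png",im[:,:,::-1])
a=cv2.resize(cv2.imread("pics/scene13.png")[130:220,330:420],None,fx=4,fy=4,interpolation=2)
b=cv2.resize(cv2.imread("pics/side13.png")[230:320,315:405],None,fx=4,fy=4,interpolation=2)
cv2.imwrite("pics/ab13.png",np.hstack([a,b]))
plan((.5513,-.1431,.154),108)
E
```

```text
[0.0, 0.79, -0.01, 0.0, 0.01, -0.01]
[0.0, 0.79, -0.01, 0.0, 0.01, -0.01]
pos [ 0.5511 -0.1433  0.1934] yaw 108.1 tilt [ 1.1e-03 -9.0e-04 -1.0e+00] t 22.5 F [-1.2  0.5 -0.9] T [ 0.02 -0.   -0.04] w 0.042 q [-0.37  0.16  0.2   1.6  -0.   -0.69]
[0.0, 0.79, -0.0, 0.01, 0.01, -0.01]
[0.0, 0.79, -0.0, 0.01, 0.01, -0.01]
pos [ 0.5512 -0.1433  0.1935] yaw 108.1 tilt [ 0.0014 -0.001  -1.    ] t 22.6 F [-0.   0.5 -1. ] T [ 0.02  0.03 -0.  ] w 0.0417 q [-0.37  0.16  0.2   1.6  -0.   -0.69]
```

View pics/ab13.png

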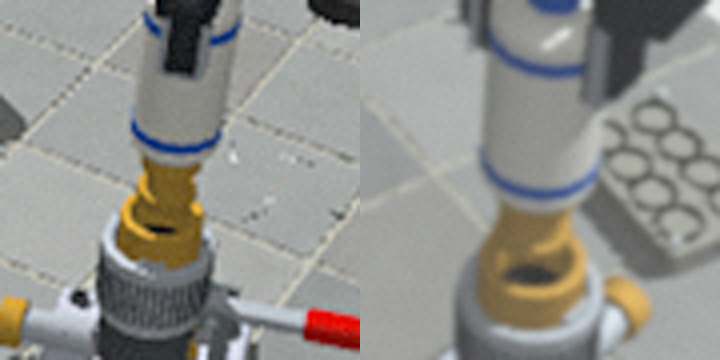

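{"api": "servo_tool", "payload": {
  "moves": [
    [0,0.3,0,0,0,0,0.2],
    [0,0.3,0,0,0,0,0.2],
    [0,0,0,0,0,0,0.2]
  ]
}}

```text
time: 22.98
position: [0.5519, -0.1435, 0.1785]
tool_rot: [-1.047, -1.439, 1.438]
wrist_force: [-0.1, 0.1, -1.0]
grip_width: 0.0421
```

```bash
python3 - <<'E'
from h import *
plan((.5513,-.1431,.154),108,1)
E
```

```text
[0.02, 0.98, 0.02, 0.03, 0.02, -0.03]
pos [ 0.5519 -0.1435  0.1785] yaw 108.1 tilt [ 0.003  -0.0017 -1.    ] t 22.975 F [-0.1  0.1 -1. ] T [-0.04  0.09  0.  ] w 0.0421 q [-0.37  0.16  0.16  1.57 -0.   -0.69]
```

{"api": "servo_tool", "payload": {
  "moves": [
    [0,0.3,0.01,0.02,0,-0.02,0.2],
    [0,0.25,0,0,0,0,0.2],
    [0,0.25,0,0,0,0,0.2],
    [0,0.25,0,0,0,0,0.2]
  ]
}}

```text
time: 23.48
position: [0.5527, -0.1434, 0.1558]
tool_rot: [-1.049, -1.441, 1.437]
wrist_force: [-2.9, 2.0, 6.7]
grip_width: 0.042
```

```bash
python3 - <<'E'
from h import *
plan((.5513,-.1431,.154),108,1)
E
```

```text
[0.03, 0.07, 0.05, 0.06, 0.02, -0.04]
pos [ 0.5527 -0.1434  0.1558] yaw 108.1 tilt [ 0.006  -0.0015 -1.    ] t 23.475 F [-2.9  2.   6.7] T [ 0.3   0.8  -0.02] w 0.042 q [-0.37  0.15  0.11  1.52  0.   -0.69]
```

Seal resistance felt; I'll press on until it stops.

{"api": "servo_tool", "payload": {
  "moves": [
    [0,0.15,0.02,0.04,0,-0.03,0.2],
    [0,0.15,0.01,0,0,0,0.2],
    [0,0.16,0,0,0,0,0.2]
  ]
}}

```text
time: 23.85
position: [0.5532, -0.1433, 0.1536]
tool_rot: [-1.053, -1.445, 1.437]
wrist_force: [-5.2, 1.9, 14.8]
grip_width: 0.0423
```

{"api": "servo_tool", "payload": {
  "moves": [
    [0,0.16,0,0,0,0,0.2],
    [0,0.16,0,0,0,0,0.2]
  ]
}}

```text
time: 24.1
position: [0.5531, -0.143, 0.1536]
tool_rot: [-1.059, -1.448, 1.437]
wrist_force: [-5.1, 2.4, 12.7]
grip_width: 0.0418
```

```bash
python3 - <<'E'
from h import *
plan((.5513,-.1431,.154),108,1)
E
```

```text
[0.02, -0.02, 0.07, 0.16, 0.03, -0.1]
pos [ 0.5531 -0.143   0.1536] yaw 108.2 tilt [ 0.016  -0.0043 -0.9999] t 24.1 F [-5.1  2.4 12.7] T [0.48 1.46 0.03] w 0.0418 q [-0.37  0.14  0.1   1.51  0.   -0.69]
```

{"api": "servo_tool", "payload": {
  "moves": [
    [0,0.2,0.02,0.16,0,-0.1,0.2],
    [0,0.28,0,0.05,0,-0.03,0.2],
    [0,0.28,0,0,0,0,0.2]
  ]
}}

```text
time: 24.48
position: [0.5545, -0.1429, 0.1536]
tool_rot: [-1.054, -1.445, 1.439]
wrist_force: [-8.0, 3.1, 21.8]
grip_width: 0.0421
```

```bash
python3 - <<'E'
from h import *
plan((.5513,-.1431,.154),108,1)
E
```

```text
[0.03, -0.02, 0.12, 0.1, 0.04, -0.08]
pos [ 0.5545 -0.1429  0.1536] yaw 108.2 tilt [ 0.0108 -0.004  -0.9999] t 24.475 F [-8.   3.1 21.8] T [0.99 2.44 0.07] w 0.0421 q [-0.37  0.15  0.11  1.51  0.   -0.69]
```

{"api": "servo_tool", "payload": {
  "moves": [
    [0,0,0.05,0.05,0,-0.04,0.2],
    [0,-0.02,0.03,0,0,0,0.2],
    [0,0,0,0,0,0,1],
    [0,0,0,0,0,0,1],
    [0,0,0,0,0,0,1],
    [0,0,0,0,0,0,1]
  ]
}}

```text
time: 25.22
position: [0.5526, -0.1436, 0.1532]
tool_rot: [-1.048, -1.442, 1.439]
wrist_force: [0.2, 0.0, 0.7]
grip_width: 0.0854
```

```bash
python3 - <<'E'
from h import *
plan((.5513,-.1431,.154),108,1)
for n in ("scene","side"):
    im=viewer.camera(n);cv2.imwrite(f"pics/{n}14.png",im[:,:,::-1])
a=cv2.resize(cv2.imread("pics/scene14.png")[110:240,320:420],None,fx=4,fy=4,interpolation=2)
b=cv2.resize(cv2.imread("pics/side14.png")[210:340,305:405],None,fx=4,fy=4,interpolation=2)
cv2.imwrite("pics/ab14.png",np.hstack([a,b]))
E
```

```text
[0.04, -0.03, 0.04, 0.05, 0.04, -0.04]
pos [ 0.5526 -0.1436  0.1532] yaw 108.2 tilt [ 0.0056 -0.002  -1.    ] t 25.225 F [0.2 0.  0.7] T [ 0.01  0.03 -0.04] w 0.0854 q [-0.37  0.15  0.11  1.52  0.   -0.69]
```

View pics/ab14.png

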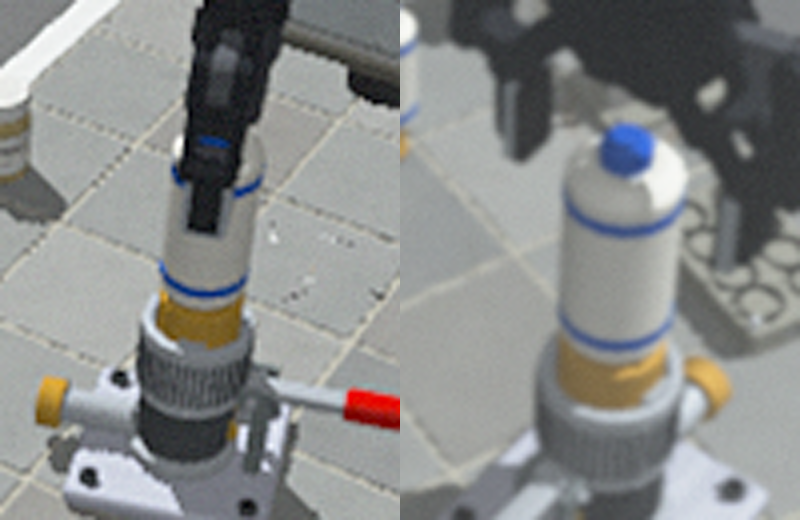

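{"api": "servo_tool", "payload": {
  "moves": [
    [0,-0.6,0,0,0,0,1],
    [0,-1,0,0.03,0,-0.02,1],
    [0,-1,0,0,0,0,1],
    [0,-1,0,0,0,0,1],
    [0,-0.9,0,0,0,0,1],
    [0,0,0,0,0,0,1]
  ]
}}

```text
time: 26.08
position: [0.5528, -0.1436, 0.2751]
tool_rot: [-1.051, -1.443, 1.439]
wrist_force: [1.1, -0.9, -1.0]
grip_width: 0.0854
```

```bash
python3 - <<'E'
from h import *
plan((.457,-.173,.255),107.7)
im=viewer.camera("side");cv2.imwrite("pics/s15.png",im[:,:,::-1])
cv2.imwrite("pics/s15c.png",cv2.resize(im[180:380,280:430,::-1],None,fx=3,fy=3,interpolation=2))
E
```

```text
[0.02, 0.2, 1.0, 0.02, 0.03, -0.02]
[0.02, 0.2, 1.0, 0.02, 0.03, -0.02]
[0.02, 0.2, 1.0, 0.02, 0.03, -0.02]
[0.01, 0.2, 1.0, 0.02, 0.03, -0.02]
pos [ 0.5528 -0.1436  0.2751] yaw 108.2 tilt [ 0.0082 -0.0034 -1.    ] t 26.075 F [ 1.1 -0.9 -1. ] T [-0.06 -0.01  0.02] w 0.0854 q [-0.37  0.19  0.4   1.77 -0.   -0.69]
```

View pics/s15c.png

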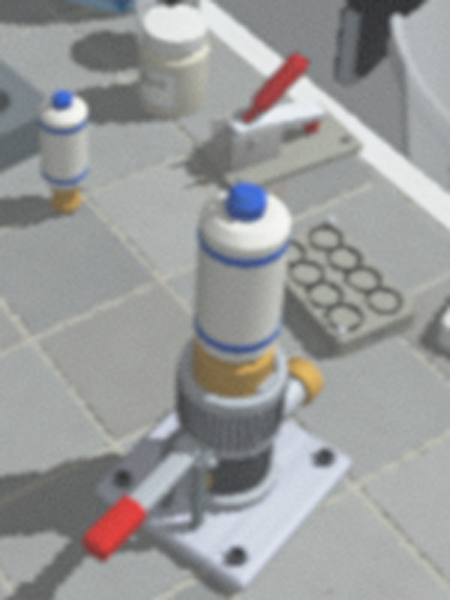

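The picture shows the cartridge standing upright in the open coupler, with the sleeve still back. On to the tail.

{"api": "servo_tool", "payload": {
  "moves": [
    [0.02,0.1,1,0.02,0.03,-0.02,0.65],
    [0.02,0.1,1,0.02,0.03,-0.02,0.65],
    [0.02,0.2,1,0.02,0,-0.02,0.65],
    [0.01,0.5,1,0.02,0,0,0.65],
    [0,1,0,0,0,0,0.65],
    [0,1,0,0,0,0,0.65],
    [0,1,0,0,0,0,0.65],
    [0,0,0,0,0,0,0.65],
    [0,0,0,0,0,0,0.65]
  ]
}}

```text
time: 27.25
position: [0.4487, -0.1711, 0.164]
tool_rot: [-1.029, -1.429, 1.435]
wrist_force: [-1.0, -0.5, 0.3]
grip_width: 0.0557
```

```bash
python3 - <<'E'
from h import *
plan((.457,-.173,.12),107.7)
o=telemetry.get_obs()
im=viewer.camera("wrist");cv2.imwrite("pics/w16.png",im[:,:,::-1])
print(wproj(o,[(.457,-.173,.071),(.457,-.173,.064)]),wproj(o,o["position"]-[0,0,o["position"][2]-.07]))
E
```

```text
[-0.09, 0.88, -0.15, -0.07, 0.02, 0.06]
[-0.09, 0.88, -0.15, -0.07, 0.02, 0.06]
pos [ 0.4487 -0.1711  0.164 ] yaw 107.9 tilt [-0.0144  0.0063 -0.9999] t 27.25 F [-1.  -0.5  0.3] T [-0.01 -0.01 -0.03] w 0.0557 q [-0.5  -0.06 -0.09  1.55 -0.   -0.82]
[[312.73837921 242.00062867]
 [312.78641701 239.40412362]] [[318.69347643 231.98700148]]
```

View pics/w16.png

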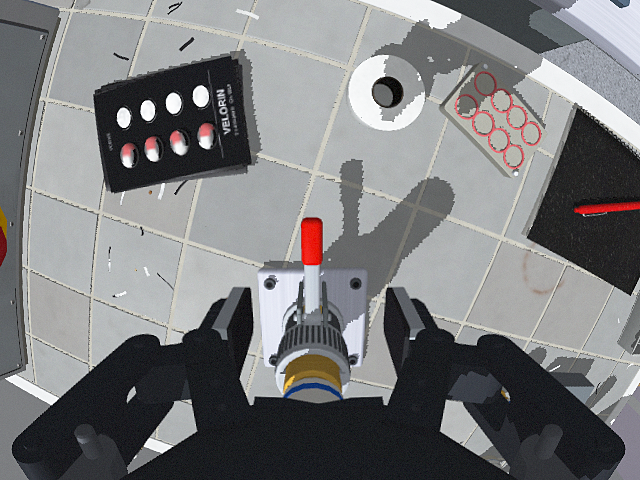

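{"api": "servo_tool", "payload": {
  "moves": [
    [-0.09,0.9,-0.17,-0.07,0,0.06,0.65],
    [-0.09,0.9,-0.17,-0.07,0,0.06,0.65],
    [0,0.8,0,0,0,0,0.65],
    [0,0,0,0,0,0,0.65],
    [0,0,0,0,0,0,0.65]
  ]
}}

```text
time: 27.92
position: [0.4629, -0.1751, 0.1048]
tool_rot: [-1.059, -1.441, 1.437]
wrist_force: [-0.0, -0.4, -0.0]
grip_width: 0.0554
```

```bash
python3 - <<'E'
from h import *
plan((.457,-.173,.044),107.7)
o=telemetry.get_obs()
im=viewer.camera("wrist");cv2.imwrite("pics/w17.png",im[:,:,::-1])
print(wproj(o,[(.457,-.173,.071),(.457,-.173,.064)]),wproj(o,o["position"]-[0,0,o["position"][2]-.07]))
plan((.457,-.173,.044),107.7)
E
```

```text
[0.05, 0.81, 0.07, 0.04, 0.01, -0.04]
[0.05, 0.81, 0.07, 0.04, 0.01, -0.04]
[0.05, 0.81, 0.07, 0.04, 0.01, -0.04]
pos [ 0.4629 -0.1751  0.1048] yaw 107.9 tilt [ 0.0119 -0.006  -0.9999] t 27.925 F [-0.  -0.4 -0. ] T [-0.02  0.   -0.08] w 0.0554 q [-0.5  -0.04 -0.19  1.41  0.   -0.81]
[[327.56024058 249.03890333]
 [327.40401099 245.27015125]] [[320.94970231 256.65112351]]
[0.05, 0.81, 0.07, 0.04, 0.01, -0.04]
[0.05, 0.81, 0.07, 0.04, 0.01, -0.04]
[0.05, 0.81, 0.07, 0.04, 0.01, -0.04]
pos [ 0.4629 -0.1751  0.1048] yaw 107.9 tilt [ 0.0119 -0.006  -0.9999] t 27.975 F [0.4 0.7 1.3] T [-0.02  0.03  0.03] w 0.0557 q [-0.5  -0.04 -0.19  1.41  0.   -0.81]
```

View pics/w17.png

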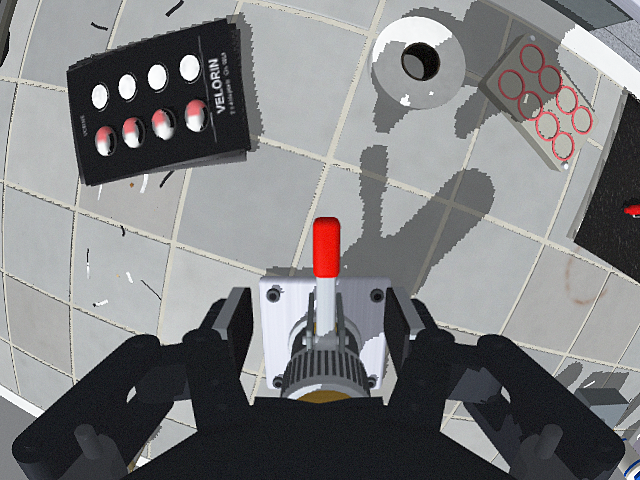

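{"api": "servo_tool", "payload": {
  "moves": [
    [0.06,0.78,0.08,0.04,0,-0.04,0.65],
    [0.06,0.78,0.08,0.04,0,-0.04,0.65],
    [0.03,0.6,0.08,0.04,0,-0.04,0.65],
    [0,0,0,0,0,0,0.65],
    [0,0,0,0,0,0,0.65]
  ]
}}

```text
time: 28.6
position: [0.456, -0.1735, 0.0474]
tool_rot: [-1.042, -1.435, 1.435]
wrist_force: [0.4, 0.6, 0.0]
grip_width: 0.0555
```

```bash
python3 - <<'E'
from h import *
plan((.457,-.173,.044),107.7)
o=telemetry.get_obs()
im=viewer.camera("side");cv2.imwrite("pics/s18.png",im[:,:,::-1])
cv2.imwrite("pics/s18c.png",cv2.resize(im[230:400,250:430,::-1],None,fx=4,fy=4,interpolation=2)[:600])
plan((.457,-.173,.044),107.7)
E
```

```text
[0.01, 0.14, -0.04, -0.02, 0.04, 0.02]
pos [ 0.456  -0.1735  0.0474] yaw 107.9 tilt [-0.002  0.001 -1.   ] t 28.6 F [0.4 0.6 0. ] T [ 0.01 -0.01 -0.02] w 0.0555 q [-0.5  -0.02 -0.29  1.31 -0.   -0.81]
[0.01, 0.14, -0.05, -0.02, 0.04, 0.02]
pos [ 0.4559 -0.1735  0.0474] yaw 107.9 tilt [-0.0022  0.0011 -1.    ] t 28.65 F [ 0.9 -0.9 -0.2] T [0.03 0.01 0.04] w 0.0556 q [-0.5  -0.02 -0.29  1.31 -0.   -0.81]
```

View pics/s18c.png

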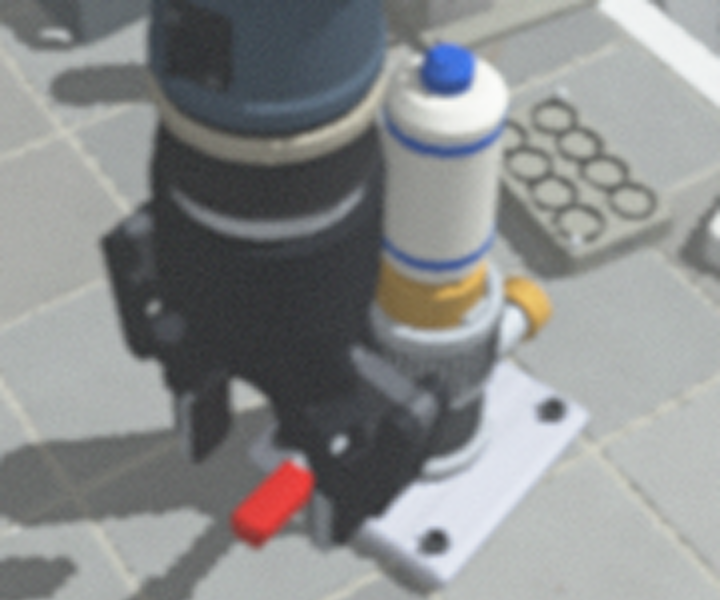

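{"api": "servo_tool", "payload": {
  "moves": [
    [0,0.12,0,0,0,0,0.65],
    [0,0,0,0,0,0,0],
    [0,0,0,0,0,0,0],
    [0,0,0,0,0,0,0],
    [0,0,0,0,0,0,0],
    [0,0,0,0,0,0,0]
  ],
  "grip_force": 40
}}

```text
time: 29.4
position: [0.4575, -0.1743, 0.0463]
tool_rot: [-1.046, -1.436, 1.436]
wrist_force: [1.2, -0.2, 0.2]
grip_width: -0.0001
```

```bash
python3 - <<'E'
from h import *
plan((.457,-.173,.062),107.7,1)
im=viewer.camera("wrist");cv2.imwrite("pics/w19.png",im[:,:,::-1])
E
```

```text
[0.06, -0.63, 0.0, 0.01, 0.04, -0.01]
pos [ 0.4575 -0.1743  0.0463] yaw 107.9 tilt [ 1.4e-03 -9.0e-04 -1.0e+00] t 29.4 F [ 1.2 -0.2  0.2] T [0.02 0.01 0.02] w -0.0001 q [-0.5  -0.02 -0.29  1.3  -0.   -0.81]
```

View pics/w19.png

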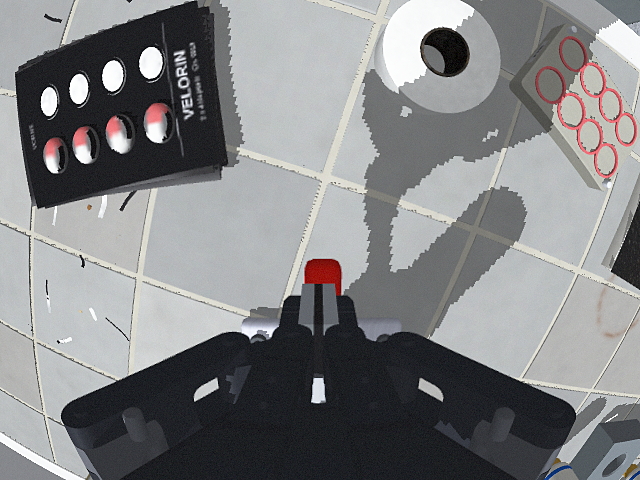

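```bash
python3 - <<'E'
from h import *
for n in ("scene","side"):
    im=viewer.camera(n);cv2.imwrite(f"pics/{n}20.png",im[:,:,::-1])
a=cv2.resize(cv2.imread("pics/scene20.png")[150:270,330:430],None,fx=4,fy=4,interpolation=2)
b=cv2.resize(cv2.imread("pics/side20.png")[280:400,290:390],None,fx=4,fy=4,interpolation=2)
cv2.imwrite("pics/ab20.png",np.hstack([a,b]))
o=telemetry.get_obs();M=R.from_rotvec(o["tool_rot"]).as_matrix()
P=o["position"]
print(((proj("scene",P)[0]-(329.6,149.6))*4),((proj("side",P)[0]-(289.6,279.6))*4)+[400,0])
P=(.457,-.173,.064)
print(((proj("scene",P)[0]-(329.6,149.6))*4),((proj("side",P)[0]-(289.6,279.6))*4)+[400,0])
E
```

```text
[335.03178625 272.05356266] [513.61424928 335.37069583]
[340.98439846 249.29320988] [510.59384188 306.17359669]
```

View pics/ab20.png

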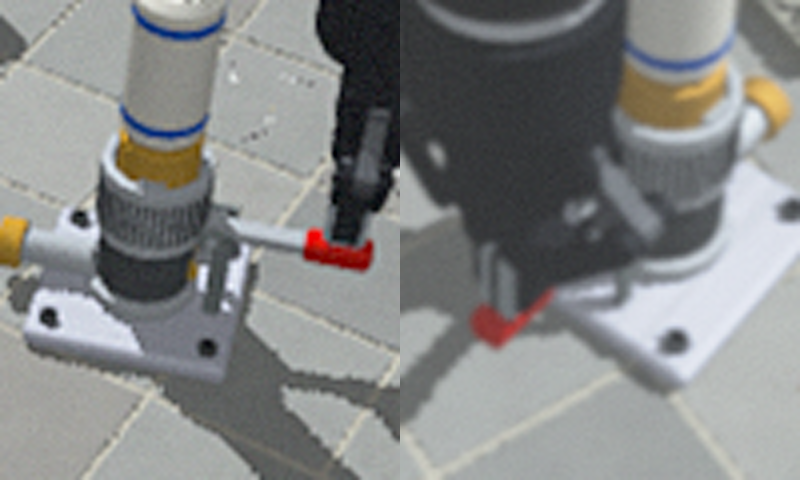

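The fingers shut just above the tail: in the scene view their tips end at the tail's top edge (347,243), and the width reads 0. I'll open, go about 18 mm lower and grip again.

{"api": "servo_tool", "payload": {
  "moves": [
    [0,0,0,0,0,0,0.6],
    [0,0,0,0,0,0,0.6],
    [0,0,0,0,0,0,0.6],
    [0,0.5,0,0,0,0,0.6],
    [0,0.4,0,0,0,0,0.6],
    [0,0,0,0,0,0,0.6]
  ]
}}

```text
time: 30.3
position: [0.4568, -0.174, 0.0213]
tool_rot: [-1.045, -1.436, 1.436]
wrist_force: [-0.3, 0.3, 0.2]
grip_width: 0.0515
```

```bash
python3 - <<'E'
from h import *
plan((.457,-.173,.028),107.7,1)
for n in ("scene","side"):
    im=viewer.camera(n);cv2.imwrite(f"pics/{n}21.png",im[:,:,::-1])
a=cv2.resize(cv2.imread("pics/scene21.png")[150:270,330:430],None,fx=4,fy=4,interpolation=2)
b=cv2.resize(cv2.imread("pics/side21.png")[280:400,290:390],None,fx=4,fy=4,interpolation=2)
cv2.imwrite("pics/ab21.png",np.hstack([a,b]))
E
```

```text
[0.04, -0.27, -0.02, -0.0, 0.04, -0.0]
pos [ 0.4568 -0.174   0.0213] yaw 107.9 tilt [-1.e-04 -1.e-04 -1.e+00] t 30.3 F [-0.3  0.3  0.2] T [-0.01  0.07  0.  ] w 0.0515 q [-0.5  -0.   -0.32  1.25 -0.   -0.81]
```

View pics/ab21.png

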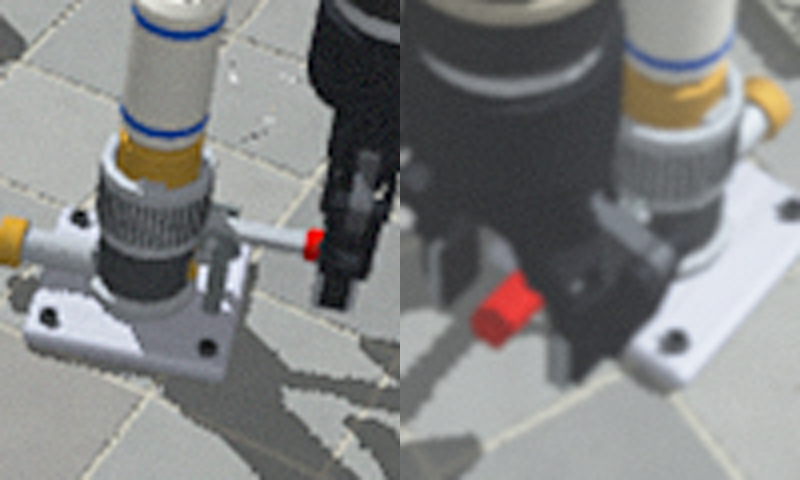

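{"api": "servo_tool", "payload": {
  "moves": [
    [0,0,0,0,0,0,0.05],
    [0,0,0,0,0,0,0.05],
    [0,0,0,0,0,0,0.05],
    [0,0,0,0,0,0,0.05],
    [0,0,0,0,0,0,0.05]
  ]
}}

```text
time: 31.02
position: [0.4572, -0.1724, 0.023]
tool_rot: [-1.043, -1.438, 1.433]
wrist_force: [-0.5, 0.9, -0.5]
grip_width: 0.0152
```

{"api": "servo_tool", "payload": {
  "moves": [
    [0,-0.2,0,0,0,0,0.05],
    [0,-0.2,0,0,0,0,0.05],
    [0,-0.2,-0.02,0,0,0,0.05],
    [0,-0.15,-0.03,0,0,0,0.05],
    [0,0,0,0,0,0,0.05]
  ]
}}

```text
time: 31.65
position: [0.4585, -0.1718, 0.0382]
tool_rot: [-1.041, -1.439, 1.433]
wrist_force: [3.0, -0.2, -6.5]
grip_width: 0.015
```

```bash
python3 - <<'E'
from h import *
plan((.457,-.173,.043),107.7,1)
for n in ("scene","side"):
    im=viewer.camera(n);cv2.imwrite(f"pics/{n}22.png",im[:,:,::-1])
a=cv2.resize(cv2.imread("pics/scene22.png")[150:270,330:430],None,fx=4,fy=4,interpolation=2)
b=cv2.resize(cv2.imread("pics/side22.png")[280:400,290:390],None,fx=4,fy=4,interpolation=2)
cv2.imwrite("pics/ab22.png",np.hstack([a,b]))
E
```

```text
[-0.03, -0.19, 0.07, 0.01, 0.05, 0.05]
pos [ 0.4585 -0.1718  0.0382] yaw 108.0 tilt [-1.0e-04  4.4e-03 -1.0e+00] t 31.65 F [ 3.  -0.2 -6.5] T [-0.11 -0.41 -0.02] w 0.015 q [-0.5  -0.01 -0.3   1.29  0.   -0.81]
```

View pics/ab22.png

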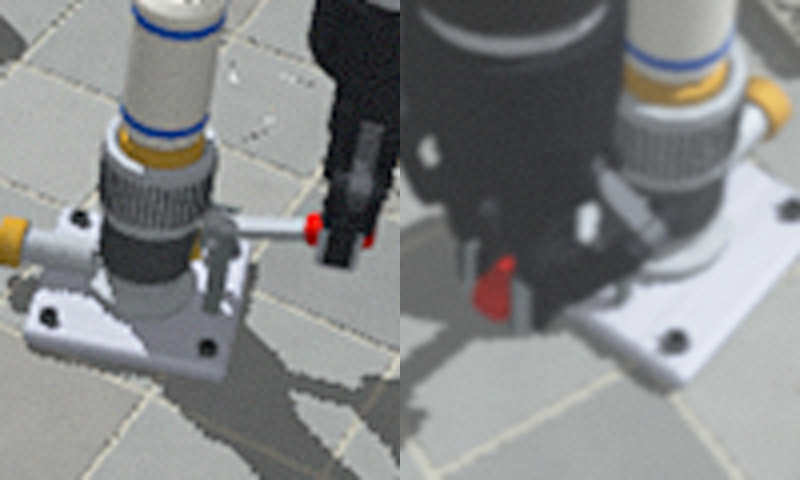

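{"api": "servo_tool", "payload": {
  "moves": [
    [0,-0.18,-0.02,0,0,0,0.05],
    [0,-0.1,0,0,0,0,0.05],
    [0,-0.06,0,0,0,0,0.05]
  ]
}}

```text
time: 32.12
position: [0.4605, -0.1711, 0.0462]
tool_rot: [-1.043, -1.442, 1.43]
wrist_force: [5.2, 0.7, -10.3]
grip_width: 0.015
```

```bash
python3 - <<'E'
from h import *
plan((.457,-.173,.043),107.7,1)
for n in ("scene","side"):
    im=viewer.camera(n);cv2.imwrite(f"pics/{n}23.png",im[:,:,::-1])
a=cv2.resize(cv2.imread("pics/scene23.png")[150:270,330:430],None,fx=4,fy=4,interpolation=2)
b=cv2.resize(cv2.imread("pics/side23.png")[280:400,290:390],None,fx=4,fy=4,interpolation=2)
cv2.imwrite("pics/ab23.png",np.hstack([a,b]))
E
```

```text
[-0.03, 0.13, 0.16, 0.06, 0.06, 0.05]
pos [ 0.4605 -0.1711  0.0462] yaw 108.0 tilt [ 0.0031  0.006  -1.    ] t 32.125 F [  5.2   0.7 -10.3] T [-0.19 -0.68 -0.09] w 0.015 q [-0.5  -0.01 -0.28  1.3   0.01 -0.81]
```

View pics/ab23.png

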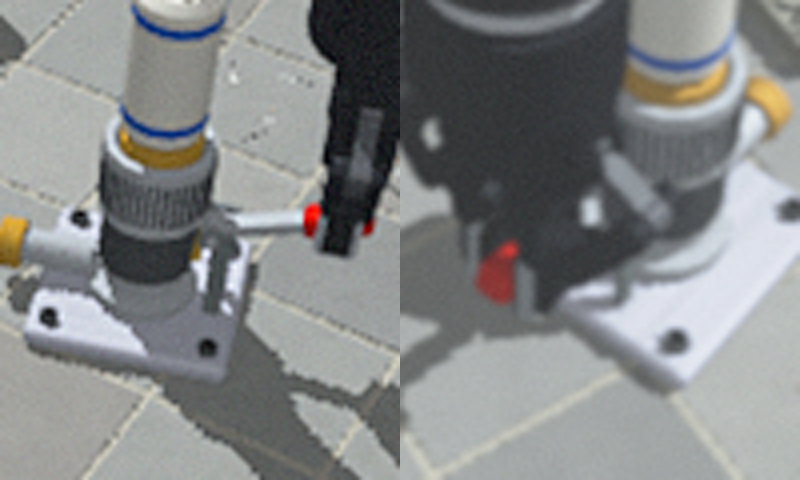

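```bash
python3 - <<'E'
from h import *
t=np.linspace(0,2*np.pi,60)
out=[]
for n,x0,y0,(w,h) in (("scene",335,140,(65,75)),("side",325,250,(75,75))):
    im=cv2.imread(f"pics/{n}23.png")[y0:y0+h,x0:x0+w]; s=5
    im=cv2.resize(im,None,fx=s,fy=s,interpolation=2); raw=im.copy()
    for z,r,c in ((.116,.029,(255,0,255)),(.072,.029,(255,0,255)),(.109,.029,(0,255,0)),(.065,.029,(0,255,0)),(.124,.022,(0,255,255))):
        p=np.c_[.5513+r*np.cos(t),-.1433+r*np.sin(t),z+0*t]
        uv=((proj(n,p)-(x0,y0)+.5)*s-.5)
        cv2.polylines(im,[np.round(uv).astype(int)],True,c,1)
    cv2.imwrite(f"pics/ov_{n}.png",np.hstack([raw,im]))
E
```

```text
(no output)
```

View pics/ov_scene.png

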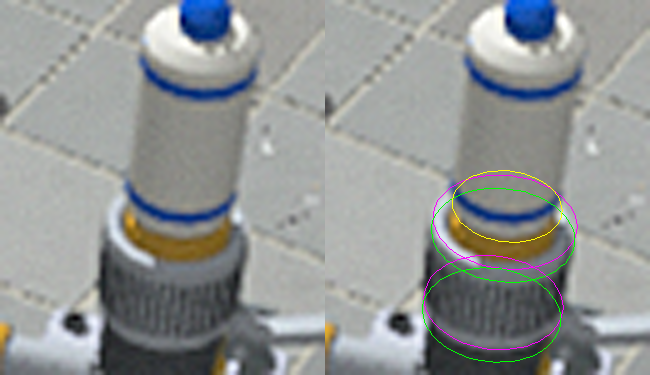

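View pics/ov_side.png

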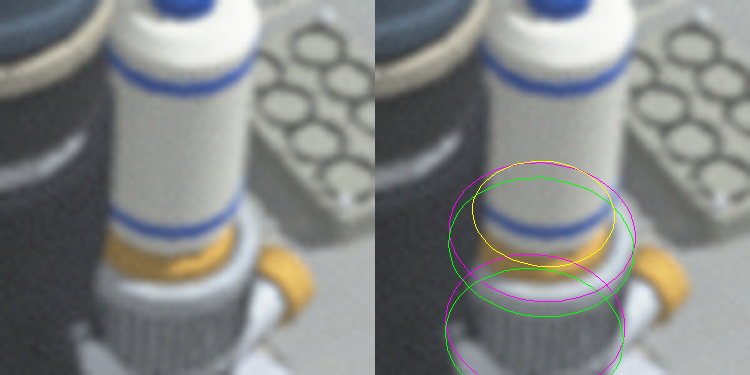

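The overlay shows the sleeve matching its forward height (z = 116 mm rim) in both views, and the body's shoulder sits at 124 mm, so the plug is home. I'll lower the tail and let it go.

{"api": "servo_tool", "payload": {
  "moves": [
    [0,0.25,0.03,0,0,0,0.05],
    [0,0.25,0.03,0,0,0,0.05],
    [0,0.25,0.03,0,0,0,0.05],
    [0,0.1,0,0,0,0,0.05],
    [0,0,0,0,0,0,0.6],
    [0,0,0,0,0,0,0.6],
    [0,0,0,0,0,0,0.6],
    [0,0,0,0,0,0,0.6]
  ]
}}

```text
time: 33.22
position: [0.4584, -0.174, 0.0347]
tool_rot: [-1.05, -1.441, 1.433]
wrist_force: [-0.1, -0.3, -0.4]
grip_width: 0.0512
```

```bash
python3 - <<'E'
from h import *
plan((.457,-.173,.15),107.7,6)
E
```

```text
[0.01, -0.77, 0.01, 0.01, 0.01, -0.0]
[0.01, -0.77, 0.01, 0.01, 0.01, -0.0]
[0.01, -0.77, 0.01, 0.01, 0.01, -0.0]
[0.01, -0.77, 0.01, 0.01, 0.01, -0.0]
[0.01, -0.77, 0.01, 0.01, 0.01, -0.0]
[0.01, -0.77, 0.01, 0.01, 0.01, -0.0]
pos [ 0.4584 -0.174   0.0347] yaw 107.9 tilt [ 6.4e-03  5.0e-04 -1.0e+00] t 33.225 F [-0.1 -0.3 -0.4] T [-0.02  0.03 -0.03] w 0.0512 q [-0.5  -0.02 -0.31  1.27  0.   -0.81]
```

{"api": "servo_tool", "payload": {
  "moves": [
    [0,-0.8,0.05,0,0,0,0.6],
    [0,-0.8,0.05,0,0,0,0.6],
    [0,-0.9,0.1,0,0,0,0.6],
    [0,-0.9,0.4,0,0,0,0.6],
    [0,-0.9,0.8,0,0,0,0.6],
    [0,-0.9,0.8,0,0,0,0.6],
    [0,-0.9,0.8,0,0,0,0.6],
    [0,0,0,0,0,0,0.6],
    [0,0,0,0,0,0,0.6]
  ]
}}

```text
time: 34.35
position: [0.3839, -0.1975, 0.1887]
tool_rot: [-1.046, -1.439, 1.434]
wrist_force: [-0.1, 0.0, -0.6]
grip_width: 0.0513
```

```bash
python3 - <<'E'
from h import *
plan((.457,-.173,.15),107.7,1)
t=np.linspace(0,2*np.pi,60)
for n in ("scene","side"):
    im=viewer.camera(n);cv2.imwrite(f"pics/{n}24.png",im[:,:,::-1])
for n,x0,y0,(w,h) in (("scene",325,110,(110,140)),("side",285,210,(110,160))):
    im=cv2.imread(f"pics/{n}24.png")[y0:y0+h,x0:x0+w]; s=3.6
    im=cv2.resize(im,None,fx=s,fy=s,interpolation=2); raw=im.copy()
    c0,s0=np.cos(.309),np.sin(.309)
    for z,r,c in ((.116,.029,(255,0,255)),(.072,.029,(255,0,255)),(.124,.022,(0,255,255)),(.212,.022,(0,255,255))):
        p=np.c_[.5513+r*np.cos(t),-.1433+r*np.sin(t),z+0*t]
        cv2.polylines(im,[np.round((proj(n,p)-(x0,y0)+.5)*s-.5).astype(int)],True,c,1)
    p=np.array([[.5513-d*c0-e*s0,-.1433-d*s0+e*c0,.064] for d,e in((.082,.008),(.118,.008),(.118,-.008),(.082,-.008))])
    cv2.polylines(im,[np.round((proj(n,p)-(x0,y0)+.5)*s-.5).astype(int)],True,(255,255,0),1)
    cv2.imwrite(f"pics/ov24_{n}.png",np.hstack([raw,im]))
E
```

```text
[0.03, 1.55, -3.08, 0.03, 0.05, 0.0]
pos [ 0.3839 -0.1975  0.1887] yaw 108.0 tilt [ 0.0028  0.0013 -1.    ] t 34.35 F [-0.1  0.  -0.6] T [ 0.03  0.09 -0.03] w 0.0513 q [-0.63 -0.2  -0.17  1.6   0.   -0.95]
```

View pics/ov24_scene.png

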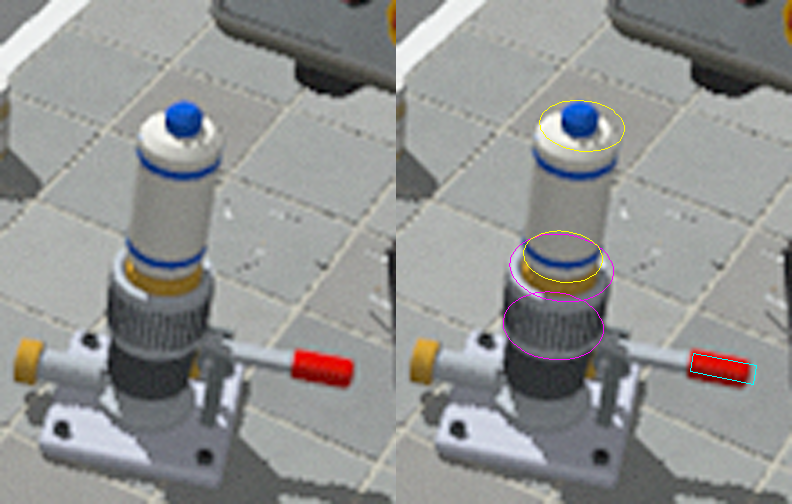

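View pics/ov24_side.png

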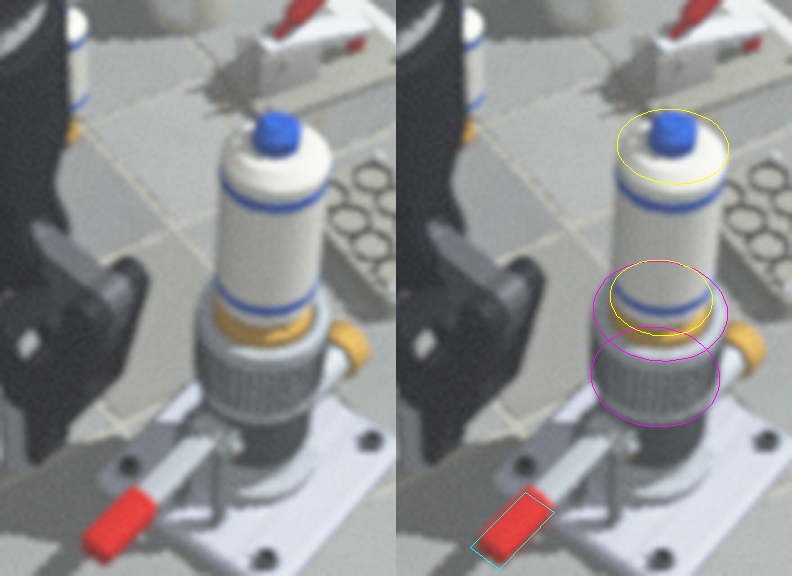

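View pics/scene24.png

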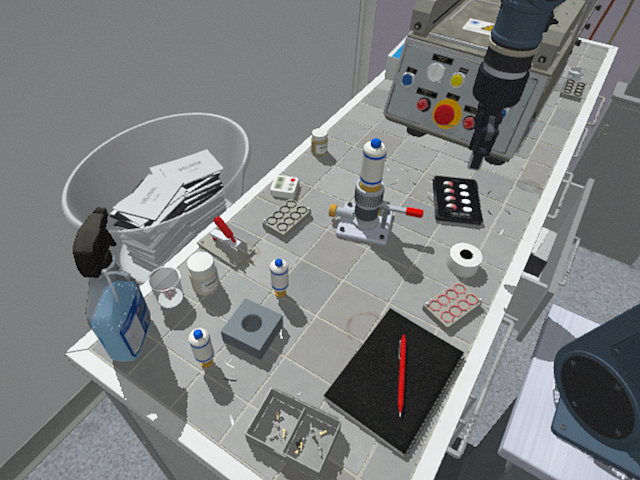

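```bash
python3 - <<'E'
from h import *
r=[]
for n,x0,y0 in (("scene",330,160),("side",295,270)):
    for k in ("0","24"):
        r.append(cv2.resize(cv2.imread(f"pics/{n}{k}.png")[y0:y0+90,x0:x0+95],None,fx=4,fy=3.2,interpolation=2))
cv2.imwrite("pics/cmp.png",np.vstack([np.hstack(r[:2]),np.hstack(r[2:])]))
E
```

```text
(no output)
```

View pics/cmp.png

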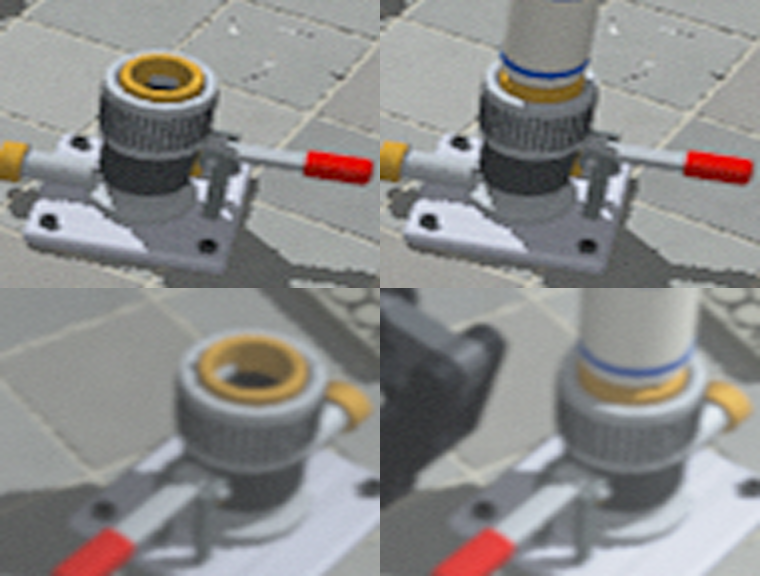

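Sleeve and tail stand exactly where they did at the start (forward and at rest), and the cartridge is home and upright. Handing in.

```bash
python3 -c "
from plant import job
print(job.job_done())"
```

```text
the job is handed in; nothing more can be done
None
```

The cartridge is coupled to the outlet and the job is handed in, at about 34.5 s of the 67 s allowed. The hand-in gives no verdict, so the result rests on my own checks.

**What I did**
- I turned the sleeve clockwise in steps. The lock gave at about 51°, and I pulled the sleeve to its stop, where the pawl held it after I let go.
- I took the largest cartridge from the parking block and pressed its plug home. It stopped dead at about 22 N.
- I lifted the red tail about 23 mm, the sleeve sprang up, and I lowered and released the tail.

**Last checks**
- **Sleeve and tail:** in both fixed cameras they sit exactly where they did at the start, so the sleeve is forward and the pawl is at rest.
- **Cartridge:** it stands upright with its shoulder at about 124 mm, which puts the plug at the seat.
- **Surroundings:** the bystanders look unmoved, and the wrist force is about 0 with the gripper clear of everything.

**What went wrong on the way**
- My first pass with too weak a pull missed the notch at 47–51°. I went on to about 59° and came back with a stronger pull.
- The first grip on the tail closed just above it, because the fingertips stood higher than I had expected. I gripped again about 25 mm lower.
- The lift was about 1 mm above the advised 15 to 22 mm, but below the pawl's stop.

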